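# Find the stamped specimen crate and push it to the dispatch line

### The arm

A 6-joint arm with a two-finger parallel gripper is mounted at the origin on the work surface. World frame = base frame: x ahead of the robot, y to its left, z up, the work surface at z = 0. Lengths are in m, angles in rad, forces in N, time in s.
With the tool pointing down it reaches from about 0.325 to 1 m from the base axis. Payload 5.1 kg.
Tool frame: the origin (TCP) lies between the finger pads; the fingertips stand 17 mm ahead of it and the grasp point (between the pads) lies 2 mm behind it; z points along the fingers, y is the direction in which the jaws open and shut (so a half turn about z gives the same grasp; the last joint's range is limited). The gripper opens to 85 mm and grips with 20 to 120 N. Pads are 22 mm wide; open, the fingers measure 114 mm over their backs; the gripper's body (76 mm by 85 mm) begins 54 mm behind the grasp point. The pads swing forward as they close: fully open they stand 13 mm farther back than shut.
Start: joints at [-1.269, 0.124, 1.65, -0, 1.367, -0.083], TCP at [0.244, -0.602, 0.248] pointing down, gripper open.
Joint ranges: [-2.61, 2.61], [-1.02, 2.33], [0.03, 2.71], [-1.35, 4.49], [0.32, 2.68], [-2.91, 2.91]. Speed limits (rad/s): [2.57, 2.57, 3.14, 3.14, 3.14, 3.14].

### API

Orientations are given as a unit quaternion [w, x, y, z].
In Python, from rig import readout, imaging, ticket gives the robot as it stands.
- The arm moves only by the shell command python3 -m inch 'ROWS' [OPENING]. ROWS is JSON, a list of rows, each an object of numbers: "dx", "dy", "dz": the shift along the world's x, y, z in mm; "yaw": the turn about the world's z in degrees. In form: [{"dx": .., "dy": .., "dz": .., "yaw": ..}, ...]. A call has exactly 5 rows; each row is the pose to reach, as a shift and turn from the pose commanded when the call began; what a row does not reach only later rows make up. A row lasts 1/10 s, in which the tool goes at most 50 mm and 8.59 degrees, less where a joint would pass 70% of its speed; a pose out of reach is approached as far as the arm can. A call with a gripper value outside its range is refused whole. OPENING is the opening, from -1 (shut) to 1 (fully open), so that 0 is half open, set as the call begins (- or left out, the last holds). The fingers move at their own pace and stop on an object; the grip force is fixed at half the most. Time passes only in rows, so rows that repeat a pose let the fingers close, or fill a call up. It gives the time, the measured TCP pose, the force and the opening at its end, in the units of the state.
- readout.state(): the state, without advancing time (a new reading comes with each control period).
- imaging.grab_frame(name): name is "scene" or "top" or "wrist"; returns a dict with "frame" (480x640x3 uint8, red, green, blue), "z_map" (480x640 float32, m along the optical axis (not along the pixel's ray), 0 where there is no reading), "camera_matrix" (3x3 intrinsics, pixels), "extrinsics" (4x4, takes a point from camera to world coordinates); the wrist camera has in their place "mount" (4x4, takes a point from camera to tool coordinates, whose origin is the TCP and whose axes are the flange's). Camera axes: x right, y down, z forward; pixel columns grow to the right and rows downward; lengths in m; the calibration is good to about 2 mm. A picture is of the moment at which its call begins: read the wrist's pose just before it.
- ticket.sign_off(): hands the job in, once; it reports no verdict.
The state is a dict: "time_s": time; "joint_positions": joint angles; "joint_vel": joint speeds; "joint_efforts": joint torques, N m; "tool_pos": TCP position; "tcp_rot": TCP orientation; "wrist_force": force on the tool from outside, world axes, zero at the start; "torque": the same for the moment, N m; "opening": finger opening in m.
Only numpy, scipy, OpenCV 4.12 (cv2) and the standard library are available. Lean on these libraries where they do the work, as an engineer would, in place of code of your own. Each camera call takes 0.05 s, during which the arm holds its last target.

### The job

Two empty specimen crates stand side by side on the desk, and the one with the round ink stamp on its underside goes out today. Working from the robot's left to its right, tip each crate over onto one of its long sides so that its underside shows, and tip it back upright where it stood; then push the stamped one towards the robot to the dispatch line, so that its bottom edge on that side lies on the white tape along its whole length. Only tip and push: never raise a crate clear of the desk, leave the other crate in its place, and do not disturb the jars, dish and counter.

Things in the scene. Friction and masses are not known exactly. Their poses are not given: they have to be found in the camera images.
- crate_a: one of two like crates: open-topped, pale wood, outside 100 (x) by 180 (y) by 90 high mm, walls 8 thick, inner floor 13 above the desk, about 0.45 kg, mass centre about 37 above the desk over the middle. Hand slots 44 by 20 in the short ends. Origin: centre of the underside, at desk height; x across the crate, away from the robot (turned up to 0.2 rad), y along it to the left, z up
- crate_b: the other crate, same build, look and axes; either may stand on the left. Both stand on rubber runners, 4 high, flush under the two long edges, friction about 1 on the desk: pushed across its width high up a crate tips over its long bottom edge, pushed low it slides. On the way to its side it balances at about 53 degrees from upright: short of that it falls back flat, past it onto its side
- stamp (a point): centre of the stamp: a round dark ink ring 64 mm across with a beetle in it, printed on the underside of the stamped crate, 3.5 mm above the desk when that crate stands flat. Whichever crate carries this point is the stamped one; it cannot be seen while the crate stands flat
- crate_a_near_left (a point): bottom corner of crate_a at its near (from the robot) long edge, left end: -50, +90, 0 mm in the crate's frame
- crate_a_near_right (a point): bottom corner of crate_a at its near (from the robot) long edge, right end: -50, -90, 0 mm in the crate's frame
- crate_a_far_left (a point): bottom corner of crate_a at its far (from the robot) long edge, left end: +50, +90, 0 mm in the crate's frame
- crate_a_far_right (a point): bottom corner of crate_a at its far (from the robot) long edge, right end: +50, -90, 0 mm in the crate's frame
- crate_b_near_left (a point): bottom corner of crate_b at its near (from the robot) long edge, left end: -50, +90, 0 mm in the crate's frame
- crate_b_near_right (a point): bottom corner of crate_b at its near (from the robot) long edge, right end: -50, -90, 0 mm in the crate's frame
- crate_b_far_left (a point): bottom corner of crate_b at its far (from the robot) long edge, left end: +50, +90, 0 mm in the crate's frame
- crate_b_far_right (a point): bottom corner of crate_b at its far (from the robot) long edge, right end: +50, -90, 0 mm in the crate's frame
- line: the dispatch line: a strip of white tape stuck flat on the desk between the robot and the crates, 30 mm wide (x) and 600 long (y), too thin to matter to a sliding crate. Origin: its middle, at desk height; x across the tape away from the robot, y along it to the left
- jar_left: bystander: glass jar with a blue cap, 64 across, 105 high, left of the crates. Origin: centre of its foot
- jar_right: bystander: small glass jar with a blue cap, 48 across, 80 high, right of the crates. Origin: centre of its foot
- petri: bystander: flat glass dish with lid, 90 across, 18 high, far left. Origin: centre of its foot
- tally: bystander: steel hand counter, 44 across, 40 high with its button, far right. Origin: centre of its foot
There are look-alikes about, which are no part of the job. Leave any purple or red look-alike of the crate_a alone.

How it is judged:
By the outcome, as a careful person would: the job done as asked, in the order asked, and still so for the second after the job is handed in, with the robot touching nothing.
It also fails if it takes over 66 s, if anything falls off the work surface, if the arm or the gripper's body presses on something with over 40 N, if the wrist force passes 120 N, or if a joint passes its speed limit or range.

## Working session

There is one attempt and no reset: what is moved stays moved. The work goes in short steps, Python scripts to look and compute and a shell command to move; the robot and the scene stay as the last step left them, time stands still between calls to the robot, and variables do not carry over. Pictures are saved under pics/ and viewed, and the job is handed in when it is done.

```bash
mkdir -p pics; ls; python3 - <<'E'
from rig import readout, imaging
import cv2
print(readout.state())
for n in ["scene","top"]:
    f=imaging.grab_frame(n); cv2.imwrite(f"pics/{n}0.png",f["frame"][:,:,::-1]); print(n,f["camera_matrix"].tolist(),f["extrinsics"].round(4).tolist())
E
```

```text
pics
{'time_s': 0.0, 'joint_positions': array([-1.26857650e+00,  1.24534232e-01,  1.65168231e+00, -3.82554654e-05,
        1.36751417e+00, -8.26178348e-02]), 'joint_vel': array([ 0.00048546,  0.00204618,  0.00012579,  0.00199758,  0.00182046,
       -0.00060487]), 'joint_efforts': array([-3.70048720e-04, -4.23626089e+01, -3.65450191e+01, -1.38763417e-04,
        6.92781934e-03,  2.22650058e-06]), 'tool_pos': array([ 0.24379486, -0.60191915,  0.24702923]), 'tcp_rot': array([-1.06053697e-03,  9.81543242e-01,  1.91237342e-01, -1.35761473e-04]), 'wrist_force': array([-0.28127489, -0.274085  , -0.18854937]), 'torque': array([-0.05321448, -0.01215658,  0.00983115]), 'opening': 0.08516210504082605}
scene [[435.2954690981544, 0.0, 313.99239367710396], [0.0, 435.2954690981544, 237.80053269841414], [0.0, 0.0, 1.0]] [[0.2022, 0.7483, -0.6318, 1.1698], [0.9793, -0.1588, 0.1252, -0.2095], [-0.0066, -0.644, -0.765, 0.8687], [0.0, 0.0, 0.0, 1.0]]
top [[524.2817281140344, 0.0, 314.31566160843096], [0.0, 524.2817281140344, 246.81889399270625], [0.0, 0.0, 1.0]] [[0.026, -0.9848, 0.1718, 0.239], [-0.9997, -0.0257, 0.0039, -0.0668], [0.0006, -0.1718, -0.9851, 1.4591], [0.0, 0.0, 0.0, 1.0]]
```

View pics/scene0.png

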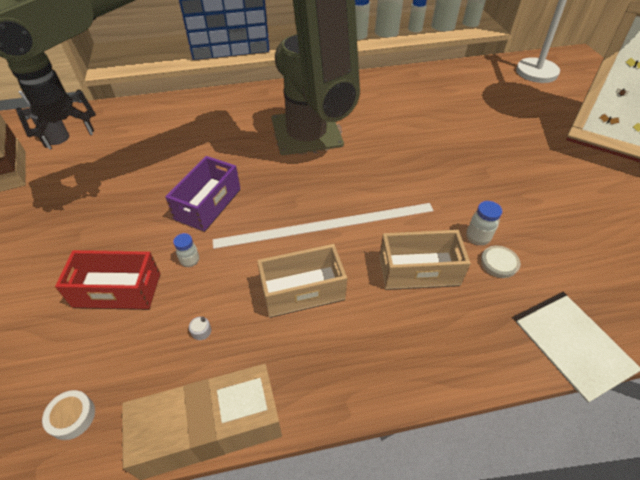

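View pics/top0.png

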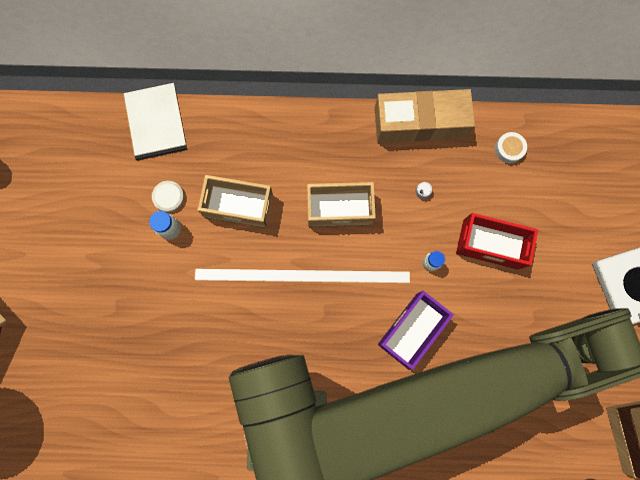

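The pale-wood crates appear in the top view at (235,200) on the left and (341,205) on the right. The red one at (498,240) and the purple one at (416,330) are look-alikes to leave alone. The tape runs from (196,275) to (410,277). Next I measure all of these.

```bash
cat > h.py <<'E'
import numpy as np, cv2
from rig import readout, imaging
def grab(n):
    f=imaging.grab_frame(n); z=f["z_map"]; K=f["camera_matrix"]; T=f["extrinsics"]
    v,u=np.mgrid[0:480,0:640]
    c=np.stack([(u-K[0,2])/K[0,0]*z,(v-K[1,2])/K[1,1]*z,z],-1)
    P=c@T[:3,:3].T+T[:3,3]; P[z==0]=np.nan
    return f["frame"],P,f
def rays(f,uv,h):
    K=f["camera_matrix"];T=f["extrinsics"]; uv=np.float64(uv).reshape(-1,2)
    d=np.c_[(uv[:,0]-K[0,2])/K[0,0],(uv[:,1]-K[1,2])/K[1,1],np.ones(len(uv))]@T[:3,:3].T
    return T[:3,3]+d*((h-T[2,3])/d[:,2])[:,None]
def crates(n,tag=None):
    img,P,f=grab(n)
    if tag: cv2.imwrite(f"pics/{tag}.png",img[:,:,::-1])
    hsv=cv2.cvtColor(img,cv2.COLOR_RGB2HSV)
    z=P[...,2]; m=((z>0.082)&(z<0.098)).astype(np.uint8)
    # pale wood only: yellowish hue
    m&=((hsv[...,0]>10)&(hsv[...,0]<28)&(P[...,0]<0.68)&(P[...,0]>0.2)&(abs(P[...,1])<.45)).astype(np.uint8)
    k,l,s,c=cv2.connectedComponentsWithStats(cv2.dilate(m,np.ones((3,3),np.uint8)))
    for i in range(1,k):
        if s[i,4]<150: continue
        q=P[(l==i)&(m>0)][:,:2]*1000
        r=cv2.minAreaRect(q.astype(np.float32)); a=r[2]
        w,h=r[1]
        if w>h: a-=90
        print(n,c[i].round(),"ctr",np.round(r[0],1),"size",np.round(r[1],1),"yaw",round(a,2),"zmean",P[(l==i)&(m>0)][:,2].mean().round(4))
    return img,P,f
E
python3 - <<'E'
from h import *
for n in ["top","scene"]:
    img,P,f=crates(n)
    hsv=cv2.cvtColor(img,cv2.COLOR_RGB2HSV)
    m=((hsv[...,1]<50)&(hsv[...,2]>170)&(abs(P[...,2])<.01)&(P[...,0]>.2)&(P[...,0]<.5)&(abs(P[...,1])<.4)).astype(np.uint8)
    k,l,s,c=cv2.connectedComponentsWithStats(m)
    i=1+np.argmax(s[1:,4]); v,u=np.where(l==i)
    q=rays(f,np.c_[u,v],0)[:,:2]*1000
    print("tape",cv2.minAreaRect(q.astype(np.float32)))
    for nm,lo,hi in [("blue",100,125)]:
        mm=((hsv[...,0]>lo)&(hsv[...,0]<hi)&(hsv[...,1]>150)&(P[...,2]>.03)&(P[...,0]>.2)&(P[...,0]<.7)).astype(np.uint8)
        k,l,s,c=cv2.connectedComponentsWithStats(mm)
        for i in range(1,k):
            if s[i,4]>40: print(nm,c[i],np.nanmedian(P[l==i],0).round(3))
E
```

```text
top [234. 198.] ctr [608.2 159.3] size [181.5 103.7] yaw -8.15 zmean 0.0887
top [341. 201.] ctr [ 606.7 -129.7] size [102.5 180.4] yaw 3.48 zmean 0.0886
tape ((411.3992919921875, -28.647552490234375), (30.527830123901367, 599.2567749023438), 0.6190000176429749)
blue [160.10693642 221.22254335] [0.534 0.348 0.104]
blue [436.10152284 258.8680203 ] [ 0.456 -0.386  0.079]
scene [425. 249.] ctr [607.4 159.6] size [181.3 105.6] yaw -8.49 zmean 0.0889
scene [301. 270.] ctr [ 607.7 -128.6] size [103.3 180.9] yaw 3.05 zmean 0.0889
tape ((412.42474365234375, -27.76715087890625), (28.613204956054688, 597.545654296875), 0.7999792098999023)
blue [490.02136752 209.00854701] [0.539 0.35  0.106]
blue [182.28571429 240.22689076] [ 0.462 -0.387  0.08 ]
```

```bash
cat >> h.py <<'E'
from scipy.spatial.transform import Rotation as Ro
def st():
    s=readout.state(); q=s["tcp_rot"]; R=Ro.from_quat([q[1],q[2],q[3],q[0]]).as_matrix()
    print("t",round(s["time_s"],2),"pos",(s["tool_pos"]*1000).round(1),"jaw",np.degrees(np.arctan2(R[1,1],R[0,1])).round(2),"F",s["wrist_force"].round(1),"open",(s["opening"]*1000).round(1),"q",s["joint_positions"].round(2))
    return s
C={"L":(607.8,159.4,-8.3),"R":(607.2,-129.2,3.3)}
def fr(k):
    x,y,a=C[k]; a=np.radians(a); ex=np.array([np.cos(a),np.sin(a)]); ey=np.array([-ex[1],ex[0]])
    return np.array([x,y])-50*ex,ex,ey
def tgt(k,cx,cy,z):
    """TCP world target from crate frame about near-edge pivot; prints shift from now"""
    O,ex,ey=fr(k); w=np.r_[O+cx*ex+cy*ey,z]; p=readout.state()["tool_pos"]*1000
    print((cx,cy,z),"world",w.round(1),"shift",(w-p).round(1))
E
python3 -m inch '[{"dx":22,"dy":42,"dz":5,"yaw":8},{"dx":44,"dy":84,"dz":5,"yaw":16},{"dx":66,"dy":126,"dz":5,"yaw":24},{"dx":88,"dy":168,"dz":5,"yaw":32},{"dx":110,"dy":210,"dz":5,"yaw":40}]' 0.06
python3 -m inch '[{"dx":22,"dy":42,"dz":0,"yaw":8},{"dx":44,"dy":84,"dz":0,"yaw":16},{"dx":66,"dy":126,"dz":0,"yaw":19.65},{"dx":88,"dy":168,"dz":0,"yaw":19.65},{"dx":110,"dy":210,"dz":0,"yaw":19.65}]'
python3 -m inch '[{"dx":22,"dy":42,"dz":0,"yaw":0},{"dx":44,"dy":84,"dz":0,"yaw":0},{"dx":66,"dy":126,"dz":0,"yaw":0},{"dx":88,"dy":168,"dz":0,"yaw":0},{"dx":110,"dy":210,"dz":0,"yaw":0}]'
python3 -c "
from h import *
st(); tgt('L',87.5,0,200)"
```

```text
time_s: 0.7
tool_pos: [0.3544, -0.3907, 0.2531]
tcp_rot: [-0.0, 0.856, 0.518, 0.0]
wrist_force: [0.5, 0.2, 0.6]
opening: 0.0449
time_s: 1.2
tool_pos: [0.4644, -0.1806, 0.2534]
tcp_rot: [0.0, 0.756, 0.654, 0.0]
wrist_force: [-0.2, -0.1, -0.6]
opening: 0.0457
time_s: 1.7
tool_pos: [0.5744, 0.0295, 0.2532]
tcp_rot: [0.0, 0.756, 0.654, -0.0]
wrist_force: [0.3, -0.2, 0.1]
opening: 0.0451Traceback (most recent call last):
  File "<string>", line 3, in <module>
    st(); tgt('L',87.5,0,200)
    ~~^^
  File "h.py", line 32, in st
    print("t",round(s["time_s"],2),"pos",(s["tool_pos"]*1000).round(1),"jaw",np.degrees(np.arctan2(R[1,1],R[0,1])).round(2),"F",s["wrist_force"].round(1),"open",(s["opening"]*1000).round(1),"q",s["joint_positions"].round(2))
                                                                                                                                                                 ^^^^^^^^^^^^^^^^^^^^^^^^^
AttributeError: 'float' object has no attribute 'round'
```

```bash
sed -i 's/(s\["opening"\]\*1000).round(1)/round(s["opening"]*1000,1)/' h.py
python3 -m inch '[{"dx":23,"dy":42,"dz":0,"yaw":0},{"dx":47,"dy":83,"dz":0,"yaw":0},{"dx":70.5,"dy":124.5,"dz":-15,"yaw":0},{"dx":70.5,"dy":124.5,"dz":-60,"yaw":0},{"dx":70.5,"dy":124.5,"dz":-105,"yaw":0}]'
python3 - <<'E'
from h import *
st(); tgt('L',87.5,0,77)
img,P,f=grab("scene"); cv2.imwrite("pics/s1.png",cv2.resize(img[120:320,300:567,::-1],None,fx=3,fy=3,interpolation=2))
E
```

```text
time_s: 2.2
tool_pos: [0.6457, 0.1539, 0.1483]
tcp_rot: [0.001, 0.756, 0.655, 0.001]
wrist_force: [0.0, -0.4, -0.9]
opening: 0.0451
t 2.2 pos [645.7 153.9 148.3] jaw -8.16 F [ 0.  -0.4 -0.9] open 45.1 q [ 0.15  0.23  1.7  -0.    1.21  0.3 ]
(87.5, 0, 77) world [644.9 154.   77. ] shift [ -0.8   0.1 -71.3]
```

View pics/s1.png

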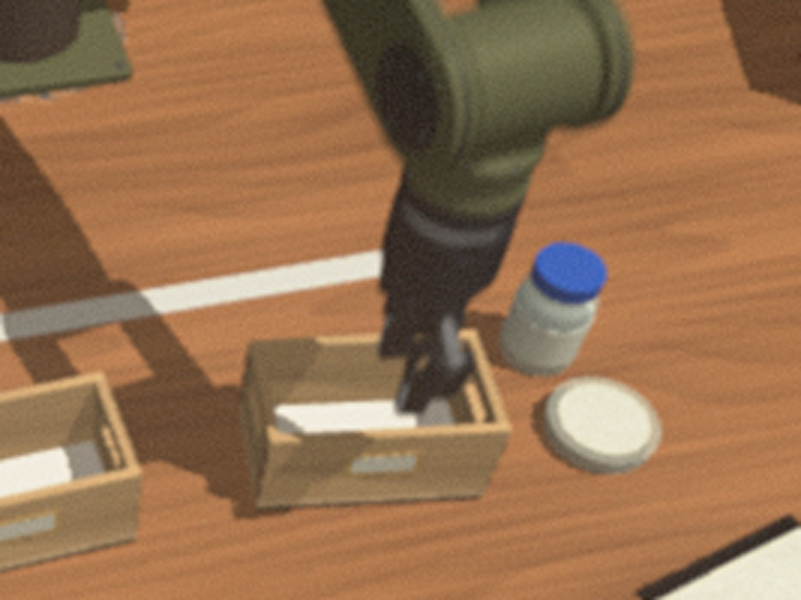

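```bash
python3 - <<'E'
from h import *
s=st(); img,P,f=grab("scene")
p=s["tool_pos"]; O,ex,ey=fr("L"); d=(P[...,:2]-p[:2])*1000
a=d@ex;b=d@ey;z=P[...,2]*1000
m=(abs(a)<75)&(abs(b)<30)&(z>97)
for lo in range(-60,70,8):
    k=m&(a>=lo)&(a<lo+8)
    if k.sum()>3: print(lo,k.sum(),"zmin",np.percentile(z[k],[1,5,20]).round(0),"b",np.percentile(b[k],[5,95]).round(0))
E
```

```text
t 2.25 pos [639.7 152.3 137.2] jaw -8.22 F [-3.9 -1.5 -5.4] open 45.1 q [ 0.15  0.24  1.72 -0.    1.2   0.3 ]
-60 116 zmin [179. 405. 415.] b [22. 28.]
-52 96 zmin [173. 180. 414.] b [-13.  29.]
-44 50 zmin [171. 287. 425.] b [ 6. 30.]
-36 15 zmin [131. 133. 146.] b [-15.  30.]
-28 136 zmin [123. 125. 135.] b [-17.  21.]
-20 67 zmin [186. 188. 199.] b [-18.  27.]
-12 85 zmin [207. 209. 432.] b [-24.  27.]
-4 99 zmin [219. 433. 434.] b [-26.  28.]
4 139 zmin [219. 286. 433.] b [-28.  27.]
12 255 zmin [189. 200. 228.] b [-29.  28.]
20 568 zmin [136. 190. 256.] b [-29.  27.]
28 1183 zmin [133. 158. 266.] b [-24.  25.]
36 859 zmin [221. 232. 265.] b [-18.  15.]
44 244 zmin [173. 178. 228.] b [-26.  -1.]
52 107 zmin [173. 174. 180.] b [-29.   8.]
60 134 zmin [194. 195. 204.] b [-13.  10.]
```

```bash

python3 -m inch '[{"dx":0,"dy":0,"dz":-20,"yaw":0},{"dx":0,"dy":0,"dz":-40,"yaw":0},{"dx":0,"dy":0,"dz":-60,"yaw":0},{"dx":0,"dy":0,"dz":-70,"yaw":0},{"dx":0,"dy":0,"dz":-73,"yaw":0}]'
python3 - <<'E'
from h import *
st(); tgt('L',87.5,0,75)
O,ex,ey=fr("L"); 
for ph in [0,15,30,40,45,50,53,56,60]:
    x=116.6*np.cos(np.radians(31+ph)); z=116.6*np.sin(np.radians(31+ph))
    print(ph,np.r_[O+(x-22.5)*ex,z+15].round(1))
E
```

```text
time_s: 2.8
tool_pos: [0.6445, 0.1518, 0.0757]
tcp_rot: [-0.0, 0.757, 0.654, -0.0]
wrist_force: [0.5, 0.3, 0.3]
opening: 0.0451
t 2.8 pos [644.5 151.8  75.7] jaw -8.33 F [0.5 0.3 0.3] open 45.1 q [0.15 0.3  1.75 0.   1.09 0.3 ]
(87.5, 0, 75) world [644.9 154.   75. ] shift [ 0.4  2.2 -0.7]
0 [635.  155.4  75.1]
15 [616.2 158.2  98.9]
30 [592.  161.7 117. ]
40 [573.6 164.4 125.2]
45 [564.  165.8 128.1]
50 [554.1 167.2 130.2]
53 [548.1 168.1 131. ]
56 [542.1 169.  131.4]
60 [534.  170.2 131.6]
```

```bash

python3 -m inch '[{"dx":-6,"dy":1,"dz":0,"yaw":0},{"dx":-10,"dy":1.5,"dz":0,"yaw":0},{"dx":-15.6,"dy":2.3,"dz":8,"yaw":0},{"dx":-21.8,"dy":3.2,"dz":16,"yaw":0},{"dx":-28.7,"dy":4.2,"dz":23.7,"yaw":0}]'
python3 - <<'E'
from h import *
st(); img,P,f=grab("scene"); cv2.imwrite("pics/s2.png",cv2.resize(img[120:320,300:567,::-1],None,fx=3,fy=3,interpolation=2))
E
```

```text
time_s: 3.3
tool_pos: [0.6157, 0.1564, 0.1006]
tcp_rot: [0.0, 0.756, 0.654, 0.001]
wrist_force: [2.3, -0.7, -0.0]
opening: 0.0455
t 3.3 pos [615.7 156.4 100.6] jaw -8.3 F [ 2.3 -0.7 -0. ] open 45.5 q [ 0.16  0.22  1.8  -0.    1.12  0.31]
```

View pics/s2.png

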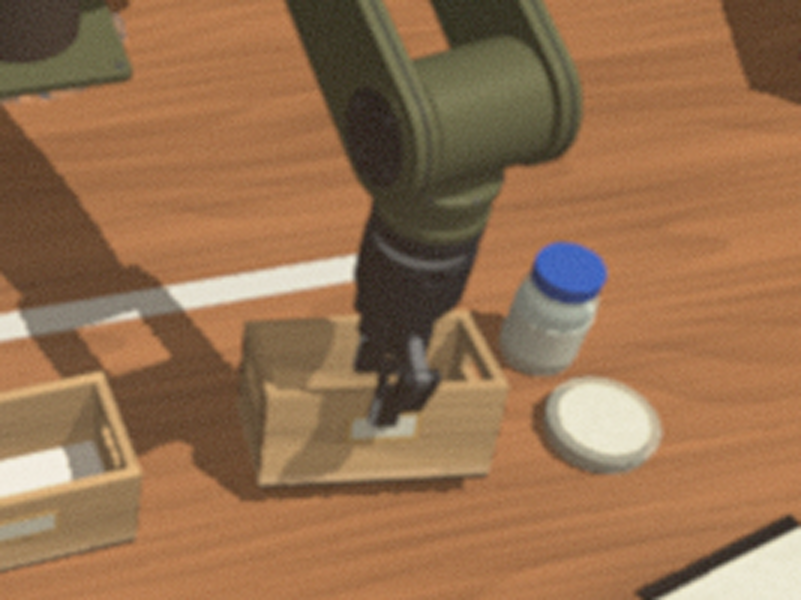

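```bash

python3 -m inch '[{"dx":-7.5,"dy":1.1,"dz":6.7,"yaw":0},{"dx":-15.6,"dy":2.3,"dz":12.8,"yaw":0},{"dx":-24.2,"dy":3.5,"dz":18.1,"yaw":0},{"dx":-38,"dy":5.6,"dz":25,"yaw":0},{"dx":-52.2,"dy":7.6,"dz":29.2,"yaw":0}]'
python3 -m inch '[{"dx":-2,"dy":0.3,"dz":0.5,"yaw":0},{"dx":-4,"dy":0.6,"dz":0.8,"yaw":0},{"dx":-6,"dy":0.9,"dz":1,"yaw":0},{"dx":-8,"dy":1.1,"dz":1.2,"yaw":0},{"dx":-10,"dy":1.4,"dz":1.4,"yaw":0}]'
python3 - <<'E'
from h import *
st(); img,P,f=grab("scene"); cv2.imwrite("pics/s3.png",cv2.resize(img[120:320,300:567,::-1],None,fx=3,fy=3,interpolation=2))
E
```

```text
time_s: 3.85
tool_pos: [0.5635, 0.1643, 0.1299]
tcp_rot: [0.0, 0.756, 0.654, 0.001]
wrist_force: [1.8, 0.8, 4.6]
opening: 0.0451
time_s: 4.35
tool_pos: [0.554, 0.1653, 0.1299]
tcp_rot: [0.0, 0.757, 0.654, 0.0]
wrist_force: [0.3, 0.6, 5.1]
opening: 0.0455
t 4.35 pos [554.  165.3 129.9] jaw -8.32 F [0.3 0.6 5.1] open 45.5 q [0.2  0.07 1.92 0.   1.16 0.34]
```

View pics/s3.png

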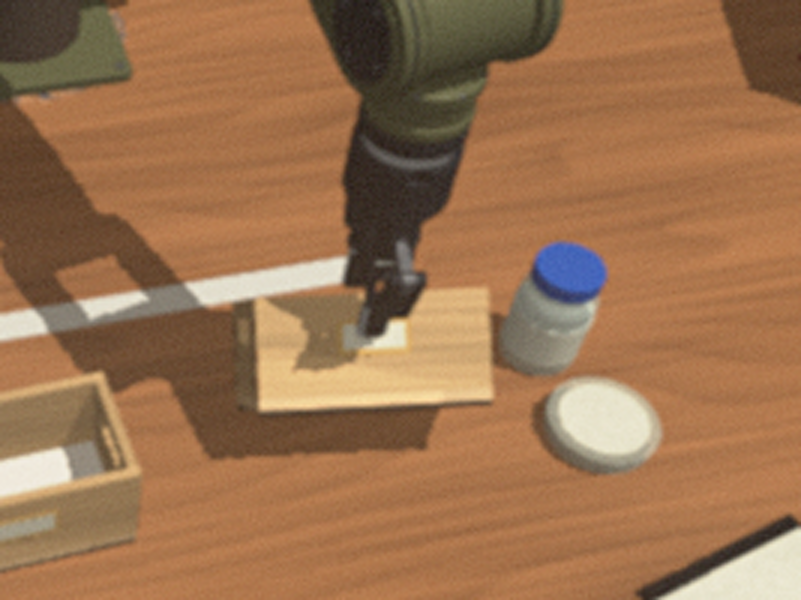

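```bash

python3 -m inch '[{"dx":-4,"dy":0.6,"dz":2,"yaw":0},{"dx":-8,"dy":1.2,"dz":2,"yaw":0},{"dx":-12,"dy":1.8,"dz":2,"yaw":0},{"dx":-16,"dy":2.4,"dz":2,"yaw":0},{"dx":-20,"dy":3,"dz":2,"yaw":0}]'
python3 - <<'E'
from h import *
st(); img,P,f=grab("scene"); cv2.imwrite("pics/s4.png",cv2.resize(img[120:320,300:567,::-1],None,fx=3,fy=3,interpolation=2))
E
```

```text
time_s: 4.9
tool_pos: [0.5329, 0.1681, 0.1315]
tcp_rot: [-0.0, 0.756, 0.654, -0.0]
wrist_force: [0.1, -1.3, 3.2]
opening: 0.0453
t 4.9 pos [532.9 168.1 131.5] jaw -8.3 F [ 0.1 -1.3  3.2] open 45.3 q [ 0.21  0.03  1.96 -0.    1.16  0.35]
```

View pics/s4.png

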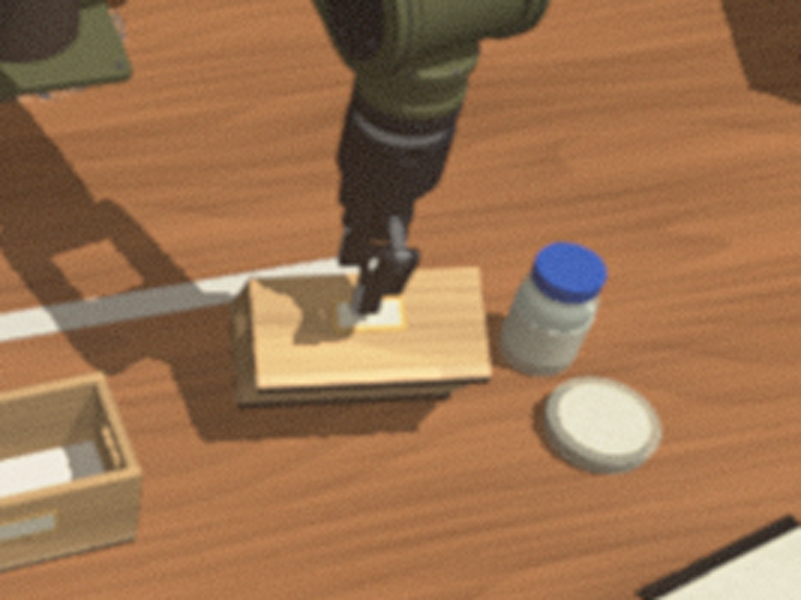

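```bash

python3 -m inch '[{"dx":2,"dy":-0.3,"dz":0,"yaw":0},{"dx":5,"dy":-0.7,"dz":-2,"yaw":0},{"dx":8,"dy":-1.2,"dz":-5,"yaw":0},{"dx":11,"dy":-1.6,"dz":-8,"yaw":0},{"dx":14,"dy":-2,"dz":-10,"yaw":0}]' 1
cat >> h.py <<'E'
def tilt(k,n="scene"):
    """tilt from plane fit of the far wall's outer face / or underside"""
    img,P,f=grab(n); O,ex,ey=fr(k); d=P[...,:2]*1000-O; a=d@ex; b=d@ey; z=P[...,2]*1000
    m=(a>-110)&(a<80)&(z>88)&(z<136)&(((b>40)&(b<80))|((b<-40)&(b>-80)))
    A=np.c_[a[m],np.ones(m.sum())]; c=np.linalg.lstsq(A,z[m],rcond=None)[0]
    for _ in range(5):
        r=abs(z[m]-A@c)<3; c=np.linalg.lstsq(A[r],z[m][r],rcond=None)[0]
    print("tilt",(90+np.degrees(np.arctan(c[0]))).round(1),"n",r.sum(),"a range",np.percentile(a[m][r],[1,99]).round(0),"z",np.percentile(z[m][r],[1,99]).round(0))
    return img,P,f
E
python3 - <<'E'
from h import *
st(); img,P,f=tilt("L"); st(); cv2.imwrite("pics/s5.png",cv2.resize(img[120:320,300:567,::-1],None,fx=3,fy=3,interpolation=2))
E
```

```text
time_s: 5.45
tool_pos: [0.5478, 0.1661, 0.121]
tcp_rot: [-0.0, 0.756, 0.654, -0.0]
wrist_force: [0.5, 0.1, 0.0]
opening: 0.0853
t 5.45 pos [547.8 166.1 121. ] jaw -8.31 F [0.5 0.1 0. ] open 85.3 q [ 0.2   0.07  1.93 -0.    1.14  0.35]
tilt 90.0 n 732 a range [-93.  -4.] z [ 98. 103.]
t 5.5 pos [548.  166.  120.8] jaw -8.32 F [-0.2 -0.4 -0.5] open 85.4 q [ 0.2   0.07  1.93 -0.    1.14  0.35]
```

View pics/s5.png

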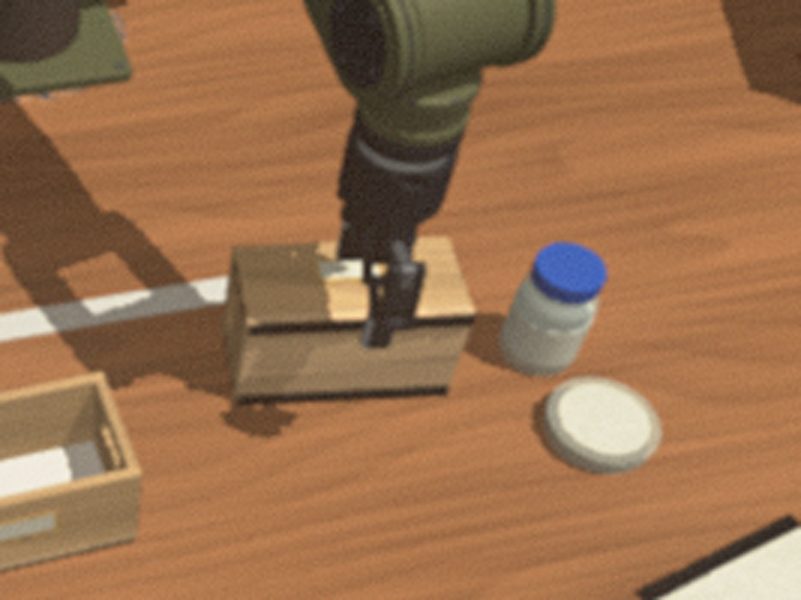

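```bash

python3 -m inch '[{"dx":0,"dy":0,"dz":30,"yaw":0},{"dx":-30,"dy":0,"dz":50,"yaw":7.5},{"dx":-75,"dy":0,"dz":50,"yaw":15},{"dx":-110,"dy":-20,"dz":50,"yaw":22.5},{"dx":-130,"dy":-40,"dz":50,"yaw":30}]' 1
cat >> h.py <<'E'
def lying(k,n="scene"):
    img,P,f=grab(n); O,ex,ey=fr(k); d=P[...,:2]*1000-O; a=d@ex; b=d@ey; z=P[...,2]*1000
    m=(z>94)&(z<106)&(a>-130)&(a<40)&(abs(b)<120)
    k2,l,s,c=cv2.connectedComponentsWithStats(m.astype(np.uint8)); i=1+np.argmax(s[1:,4]); m=l==i
    r=cv2.minAreaRect(np.c_[a[m],b[m]].astype(np.float32)); print("top wall (crate frame, pivot origin): ctr",np.round(r[0],1),"size",np.round(r[1],1),"ang",round(r[2],2),"z",z[m].mean().round(1))
    u=(z>20)&(z<85)&(a>-15)&(a<15)&(abs(b)<60)
    A=np.c_[b[u],np.ones(u.sum())]; cc=np.linalg.lstsq(A,a[u],rcond=None)[0]; print("underside x at mid",cc[1].round(1),"slope deg",np.degrees(cc[0]).round(2))
    return img,P,f
E
python3 - <<'E'
from h import *
st(); img,P,f=lying("L"); cv2.imwrite("pics/s6.png",cv2.resize(img[120:320,300:567,::-1],None,fx=3,fy=3,interpolation=2))
E
```

```text
time_s: 6.0
tool_pos: [0.4155, 0.1261, 0.1713]
tcp_rot: [-0.0, 0.558, 0.83, -0.0]
wrist_force: [0.3, -0.5, 0.7]
opening: 0.0851
t 6.0 pos [415.5 126.1 171.3] jaw 22.12 F [ 0.3 -0.5  0.7] open 85.1 q [ 0.17 -0.32  2.19 -0.    1.27 -0.22]
top wall (crate frame, pivot origin): ctr [-48.8   0.6] size [181.6  95. ] ang 89.61 z 100.4
underside x at mid -8.4 slope deg 0.24
```

View pics/s6.png

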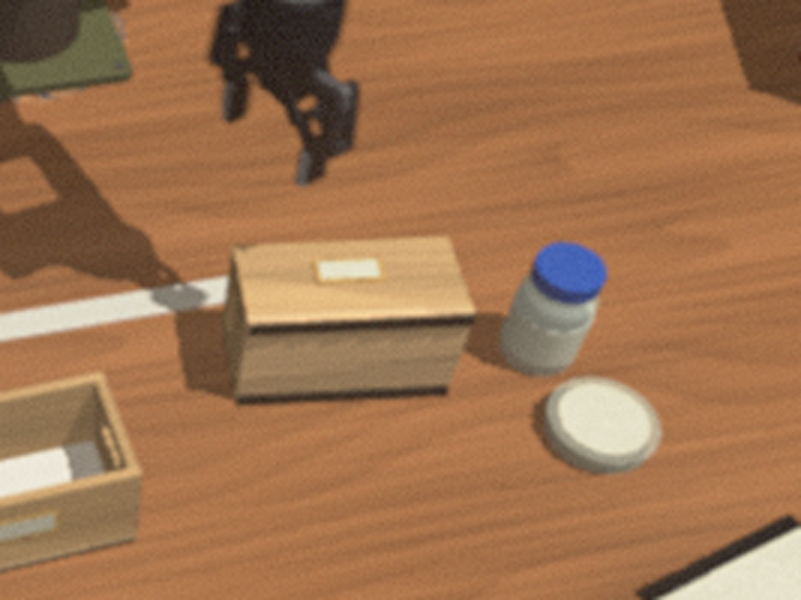

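```bash

python3 -m inch '[{"dx":0,"dy":0,"dz":0,"yaw":-8.5},{"dx":0,"dy":-5,"dz":0,"yaw":-17},{"dx":5,"dy":-10,"dz":0,"yaw":-25.5},{"dx":10,"dy":-15,"dz":0,"yaw":-34},{"dx":20,"dy":-20,"dz":0,"yaw":-42.5}]' 1
python3 -m inch '[{"dx":7,"dy":-2,"dz":0,"yaw":-8.5},{"dx":15,"dy":-5,"dz":0,"yaw":-17},{"dx":23,"dy":-8,"dz":0,"yaw":-25.5},{"dx":29,"dy":-12,"dz":0,"yaw":-32.5},{"dx":29,"dy":-12,"dz":0,"yaw":-32.5}]' 1
python3 - <<'E'
from h import *
s=st(); img,P,f=grab("scene")
tgt("L",-84,-86,95)
p=s["tool_pos"]; d=(P[...,:2]-p[:2])*1000; j=np.radians(-53.3); e=np.array([np.cos(j),np.sin(j)]); g=np.array([-e[1],e[0]])
a=d@e;b=d@g;z=P[...,2]*1000-p[2]*1000
m=(abs(a)<75)&(abs(b)<30)&(z>-60)
for lo in range(-70,70,7):
    k=m&(a>=lo)&(a<lo+7)
    if k.sum()>3: print(lo,k.sum(),"zmin rel TCP",np.percentile(z[k],[1,5,20]).round(0))
E
```

```text
time_s: 6.55
tool_pos: [0.4377, 0.106, 0.1717]
tcp_rot: [0.0, 0.825, 0.565, 0.0]
wrist_force: [-0.1, -0.6, 0.1]
opening: 0.0852
time_s: 7.05
tool_pos: [0.4672, 0.0939, 0.1718]
tcp_rot: [0.0, 0.949, 0.314, 0.0]
wrist_force: [-0.5, -0.7, -0.1]
opening: 0.0858
t 7.05 pos [467.2  93.9 171.8] jaw -53.34 F [-0.5 -0.7 -0.1] open 85.8 q [ 0.09 -0.21  2.1  -0.    1.25  1.02]
(-84, -86, 95) world [462.8  93.6  95. ] shift [ -4.   -0.4 -76.6]
-70 97 zmin rel TCP [43. 49. 68.]
-63 160 zmin rel TCP [45. 51. 91.]
-56 103 zmin rel TCP [ 33.  44. 291.]
-49 182 zmin rel TCP [-2.  2. 13.]
-42 85 zmin rel TCP [ 2.  6. 20.]
-35 47 zmin rel TCP [55. 57. 69.]
-28 48 zmin rel TCP [ 63.  66. 204.]
-21 65 zmin rel TCP [ 64.  70. 156.]
-14 90 zmin rel TCP [57. 66. 84.]
-7 83 zmin rel TCP [ 63.  79. 222.]
0 103 zmin rel TCP [ 86. 159. 223.]
7 151 zmin rel TCP [ 80.  91. 221.]
14 271 zmin rel TCP [ 78.  87. 157.]
21 491 zmin rel TCP [ 65.  81. 139.]
28 790 zmin rel TCP [ 70.  96. 140.]
35 609 zmin rel TCP [ 59.  69. 116.]
42 244 zmin rel TCP [ 1. 21. 93.]
49 303 zmin rel TCP [ 3. 10. 48.]
56 331 zmin rel TCP [ 10.  22. 224.]
63 352 zmin rel TCP [49. 55. 87.]
```

```bash

python3 -m inch '[{"dx":-4,"dy":0,"dz":-30,"yaw":0},{"dx":-4,"dy":0,"dz":-60,"yaw":0},{"dx":-4,"dy":0,"dz":-80,"yaw":0},{"dx":-4,"dy":0,"dz":-86,"yaw":0},{"dx":-4,"dy":0,"dz":-86,"yaw":0}]' 1
python3 - <<'E'
from h import *
st(); img,P,f=grab("scene"); cv2.imwrite("pics/s7.png",cv2.resize(img[100:300,280:547,::-1],None,fx=3,fy=3,interpolation=2))
O,ex,ey=fr("L")
for ph in [90,85,80,75,70,65,60]:
    a=np.radians(44.4+ph); x=128.7*np.cos(a)-4+22.3; z=128.7*np.sin(a)
    print(ph,np.r_[O+x*ex-86*ey,z-6].round(1))
E
```

```text
time_s: 7.6
tool_pos: [0.4618, 0.0943, 0.0849]
tcp_rot: [-0.0, 0.949, 0.315, -0.001]
wrist_force: [0.6, 0.6, -0.1]
opening: 0.0854
t 7.6 pos [461.8  94.3  84.9] jaw -53.22 F [ 0.6  0.6 -0.1] open 85.4 q [ 0.09 -0.11  2.18  0.    1.08  1.02]
90 [474.9  91.9  86. ]
85 [483.2  90.7  93.5]
80 [492.1  89.4 100.2]
75 [501.5  88.  106.1]
70 [511.4  86.6 111.2]
65 [521.7  85.  115.4]
60 [532.3  83.5 118.7]
```

View pics/s7.png

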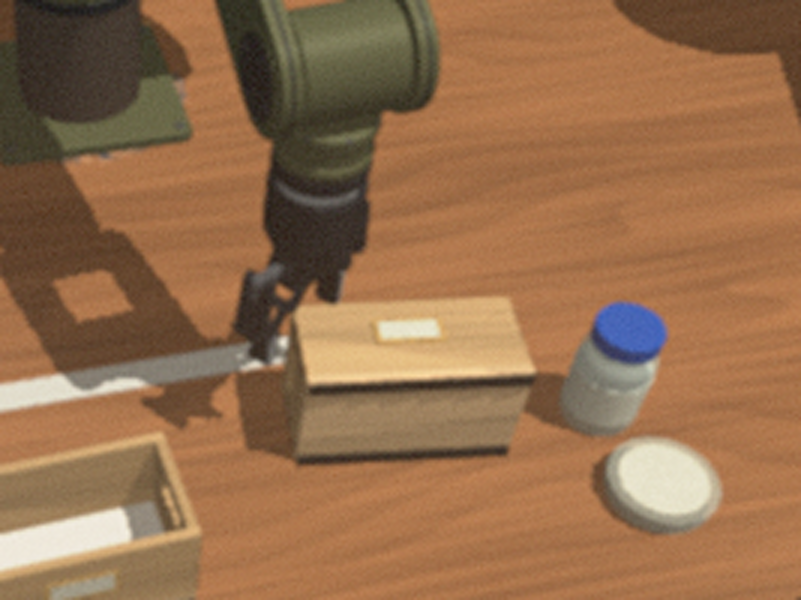

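```bash

python3 -m inch '[{"dx":6,"dy":-1,"dz":0,"yaw":0},{"dx":12,"dy":-2,"dz":0,"yaw":0},{"dx":16,"dy":-2.6,"dz":3,"yaw":0},{"dx":20,"dy":-3.2,"dz":6,"yaw":0},{"dx":25,"dy":-4,"dz":10,"yaw":0}]' 1
python3 -m inch '[{"dx":4.5,"dy":-0.6,"dz":3,"yaw":0},{"dx":9,"dy":-1.3,"dz":6,"yaw":0},{"dx":13.5,"dy":-2,"dz":9,"yaw":0},{"dx":18,"dy":-2.7,"dz":11.5,"yaw":0},{"dx":23,"dy":-3.4,"dz":13,"yaw":0}]' 1
python3 - <<'E'
from h import *
st(); img,P,f=tilt("L"); cv2.imwrite("pics/s8.png",cv2.resize(img[100:300,280:547,::-1],None,fx=3,fy=3,interpolation=2))
E
```

```text
time_s: 8.15
tool_pos: [0.4877, 0.0903, 0.0961]
tcp_rot: [-0.0, 0.949, 0.315, -0.0]
wrist_force: [-3.2, 0.2, 3.1]
opening: 0.0853
time_s: 8.65
tool_pos: [0.5112, 0.0867, 0.1089]
tcp_rot: [0.0, 0.949, 0.315, 0.0]
wrist_force: [-1.0, 0.1, -0.2]
opening: 0.0855
t 8.65 pos [511.2  86.7 108.9] jaw -53.31 F [-1.   0.1 -0.2] open 85.5 q [ 0.06 -0.04  2.06 -0.    1.11  0.99]
tilt 70.8 n 1094 a range [-59.  28.] z [ 94. 125.]
```

View pics/s8.png

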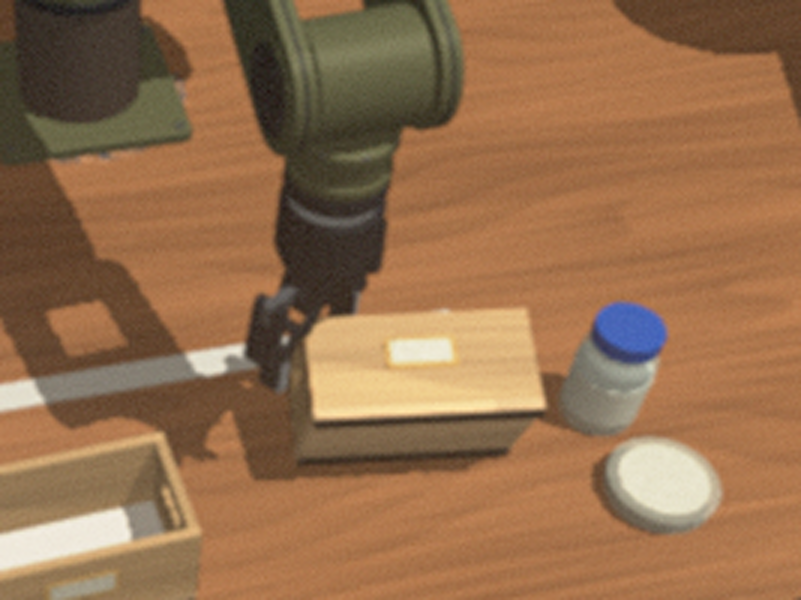

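```bash

python3 -m inch '[{"dx":5,"dy":-0.7,"dz":1,"yaw":0},{"dx":10,"dy":-1.4,"dz":2,"yaw":0},{"dx":14.6,"dy":-2.1,"dz":3,"yaw":0},{"dx":20.5,"dy":1.8,"dz":3,"yaw":8.5},{"dx":26,"dy":6.3,"dz":3,"yaw":17}]' 1
python3 -m inch '[{"dx":4.8,"dy":5.2,"dz":0,"yaw":8.5},{"dx":8.9,"dy":10.8,"dz":0,"yaw":17},{"dx":12.2,"dy":16.7,"dz":0,"yaw":25.5},{"dx":12.9,"dy":18.4,"dz":0,"yaw":28},{"dx":12.9,"dy":18.4,"dz":0,"yaw":28}]' 1
python3 - <<'E'
from h import *
st(); img,P,f=tilt("L"); cv2.imwrite("pics/s9.png",cv2.resize(img[100:300,280:547,::-1],None,fx=3,fy=3,interpolation=2))
E
```

```text
time_s: 9.2
tool_pos: [0.5371, 0.093, 0.1116]
tcp_rot: [0.0, 0.891, 0.454, 0.0]
wrist_force: [-0.7, -0.3, 0.7]
opening: 0.0853
time_s: 9.7
tool_pos: [0.5498, 0.1117, 0.1115]
tcp_rot: [0.0, 0.756, 0.654, 0.0]
wrist_force: [-0.7, -0.8, -1.0]
opening: 0.0852
t 9.7 pos [549.8 111.7 111.5] jaw -8.3 F [-0.7 -0.8 -1. ] open 85.2 q [ 0.1   0.05  1.97 -0.    1.12  0.25]
tilt 64.1 n 899 a range [-41.  40.] z [ 90. 130.]
```

View pics/s9.png

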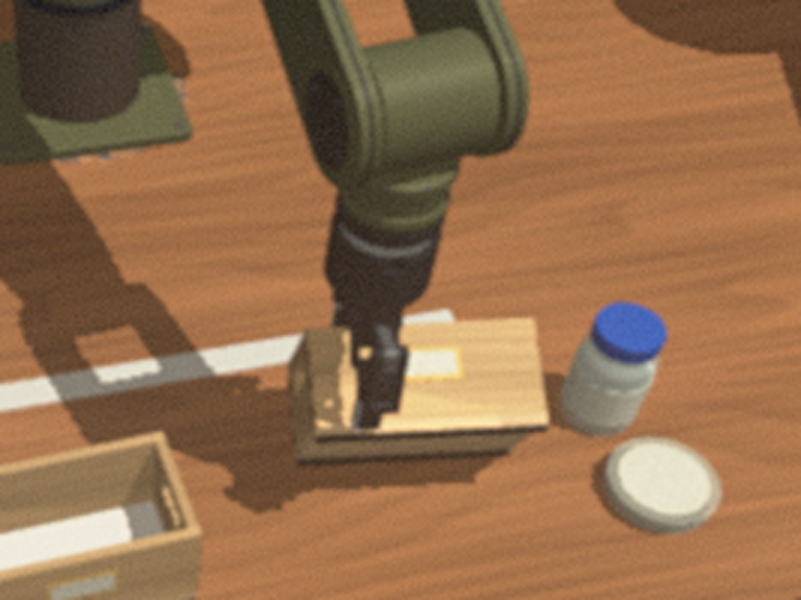

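```bash

python3 -m inch '[{"dx":-5,"dy":0.7,"dz":6,"yaw":0},{"dx":-12,"dy":1.8,"dz":13,"yaw":0},{"dx":-18,"dy":2.6,"dz":16,"yaw":0},{"dx":-19.8,"dy":2.9,"dz":16,"yaw":0},{"dx":-19.8,"dy":2.9,"dz":16,"yaw":0}]' 0.06
python3 - <<'E'
from h import *
st(); img,P,f=tilt("L"); cv2.imwrite("pics/s10.png",cv2.resize(img[100:300,280:547,::-1],None,fx=3,fy=3,interpolation=2))
O,ex,ey=fr("L")
for ph in [60,55,53,50,45,40,30,20,10,5,0]:
    x=116.6*np.cos(np.radians(31+ph)); z=116.6*np.sin(np.radians(31+ph))
    print(ph,np.r_[O+(x-26.5)*ex-56*ey,z+15].round(1))
E
```

```text
time_s: 10.25
tool_pos: [0.5293, 0.1145, 0.128]
tcp_rot: [0.0, 0.756, 0.654, 0.0]
wrist_force: [-0.7, 0.7, -0.0]
opening: 0.0453
t 10.25 pos [529.3 114.5 128. ] jaw -8.3 F [-0.7  0.7 -0. ] open 45.3 q [ 0.11 -0.01  2.    0.    1.15  0.26]
tilt 64.3 n 961 a range [-42.  40.] z [ 90. 131.]
60 [522.  115.3 131.6]
55 [532.1 113.9 131.3]
53 [536.1 113.3 131. ]
50 [542.1 112.4 130.2]
45 [551.9 111.  128.1]
40 [561.6 109.5 125.2]
30 [580.  106.9 117. ]
20 [596.6 104.4 105.6]
10 [611.1 102.3  91.5]
5 [617.4 101.4  83.5]
0 [622.9 100.6  75.1]
```

View pics/s10.png

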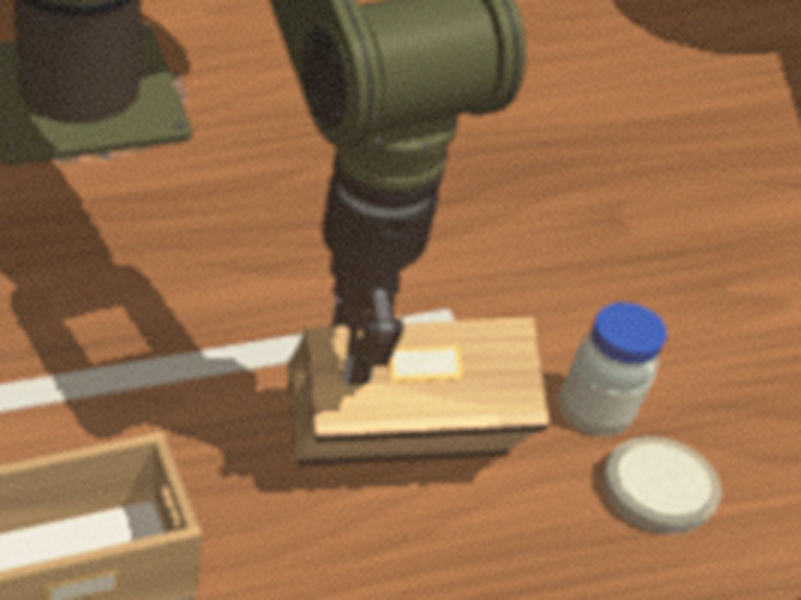

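```bash

python3 -m inch '[{"dx":5,"dy":-0.7,"dz":1,"yaw":0},{"dx":10,"dy":-1.5,"dz":1,"yaw":0},{"dx":14,"dy":-2,"dz":1,"yaw":0},{"dx":18,"dy":-2.6,"dz":0.5,"yaw":0},{"dx":22,"dy":-3.2,"dz":0,"yaw":0}]'
python3 -m inch '[{"dx":2,"dy":-0.3,"dz":-0.7,"yaw":0},{"dx":4,"dy":-0.6,"dz":-1.4,"yaw":0},{"dx":6,"dy":-0.9,"dz":-2,"yaw":0},{"dx":8,"dy":-1.2,"dz":-2.7,"yaw":0},{"dx":10,"dy":-1.5,"dz":-3,"yaw":0}]'
python3 - <<'E'
from h import *
st(); img,P,f=tilt("L"); cv2.imwrite("pics/s11.png",cv2.resize(img[100:300,280:547,::-1],None,fx=3,fy=3,interpolation=2))
E
```

```text
time_s: 10.8
tool_pos: [0.5522, 0.1111, 0.1274]
tcp_rot: [-0.0, 0.756, 0.654, -0.0]
wrist_force: [-0.3, 0.2, -0.2]
opening: 0.0456
time_s: 11.3
tool_pos: [0.5618, 0.1097, 0.1246]
tcp_rot: [0.0, 0.756, 0.654, 0.0]
wrist_force: [0.8, -0.6, 0.0]
opening: 0.045
t 11.3 pos [561.8 109.7 124.6] jaw -8.3 F [ 0.8 -0.6  0. ] open 45.0 q [0.1  0.06 1.93 0.   1.15 0.24]
tilt 43.4 n 475 a range [13. 55.] z [ 89. 132.]
```

View pics/s11.png

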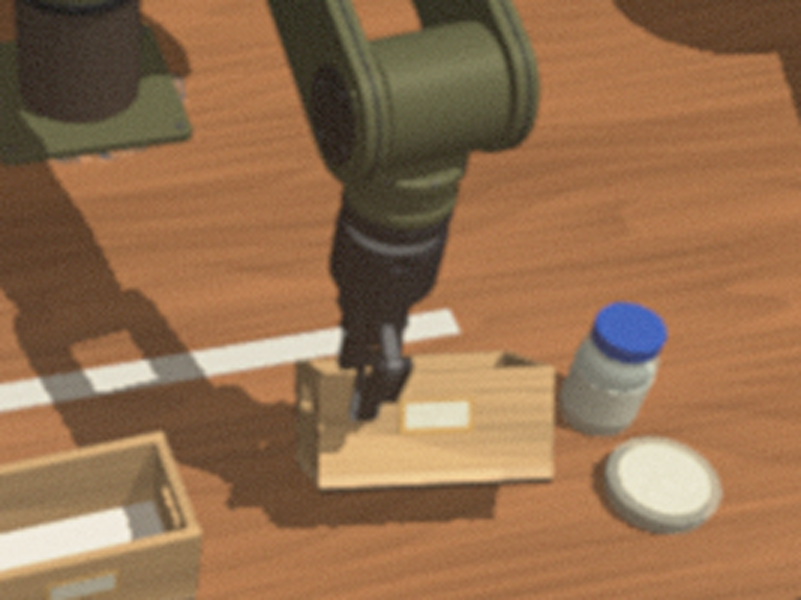

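```bash

python3 -m inch '[{"dx":9.3,"dy":-1.3,"dz":-3.7,"yaw":0},{"dx":18.4,"dy":-2.6,"dz":-8.2,"yaw":0},{"dx":27,"dy":-3.9,"dz":-13.5,"yaw":0},{"dx":35,"dy":-5.1,"dz":-19.6,"yaw":0},{"dx":42.6,"dy":-6.2,"dz":-26.3,"yaw":0}]'
python3 -m inch '[{"dx":3.5,"dy":-0.5,"dz":-3.7,"yaw":0},{"dx":6.9,"dy":-1,"dz":-7.4,"yaw":0},{"dx":10.2,"dy":-1.5,"dz":-11.2,"yaw":0},{"dx":13.2,"dy":-2,"dz":-15.4,"yaw":0},{"dx":16,"dy":-2.4,"dz":-19.5,"yaw":0}]'
python3 -m inch '[{"dx":3,"dy":-0.5,"dz":-4,"yaw":0},{"dx":6,"dy":-0.9,"dz":-5,"yaw":0},{"dx":10,"dy":-1.5,"dz":0,"yaw":0},{"dx":10,"dy":-1.5,"dz":25,"yaw":0},{"dx":10,"dy":-1.5,"dz":65,"yaw":0}]'
python3 - <<'E'
from h import *
st(); img,P,f=crates("scene"); cv2.imwrite("pics/s12.png",cv2.resize(img[100:300,280:547,::-1],None,fx=3,fy=3,interpolation=2))
E
```

```text
time_s: 11.85
tool_pos: [0.6054, 0.1033, 0.0978]
tcp_rot: [0.0, 0.756, 0.654, 0.0]
wrist_force: [2.7, -1.8, -0.1]
opening: 0.0451
time_s: 12.35
tool_pos: [0.62, 0.1013, 0.0784]
tcp_rot: [-0.0, 0.756, 0.654, -0.0]
wrist_force: [-0.0, 0.6, -0.7]
opening: 0.0456
time_s: 12.85
tool_pos: [0.6283, 0.0995, 0.1417]
tcp_rot: [-0.002, 0.756, 0.654, -0.003]
wrist_force: [0.7, 0.6, -0.1]
opening: 0.0452
t 12.85 pos [628.3  99.5 141.7] jaw -8.31 F [ 0.7  0.6 -0.1] open 45.2 q [0.07 0.18 1.77 0.   1.2  0.22]
scene [426. 249.] ctr [601.8 159.4] size [181.  103.7] yaw -10.42 zmean 0.0889
scene [301. 271.] ctr [ 607.7 -128.7] size [104.4 180.4] yaw 3.31 zmean 0.089
```

View pics/s12.png

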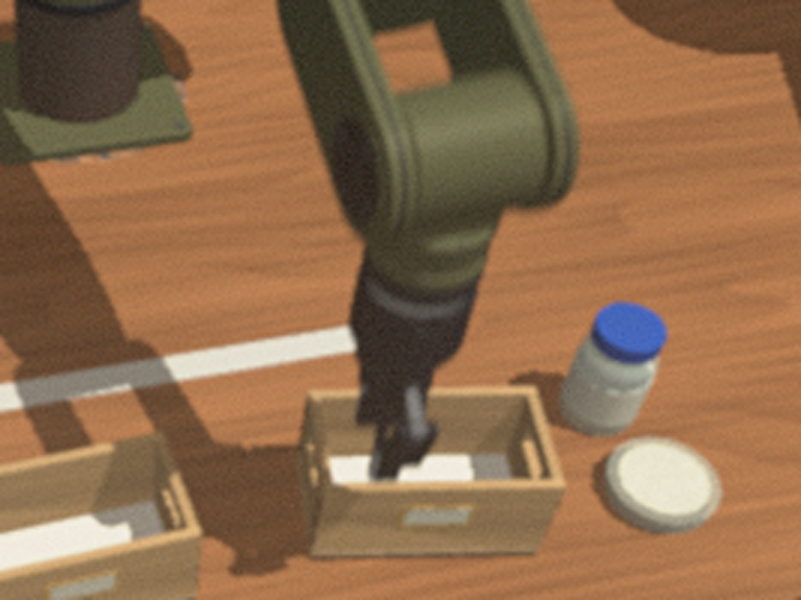

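```bash

python3 -m inch '[{"dx":-15,"dy":15,"dz":8,"yaw":-8.5},{"dx":-45,"dy":35,"dz":8,"yaw":-17},{"dx":-85,"dy":55,"dz":8,"yaw":-25.5},{"dx":-109,"dy":73,"dz":8,"yaw":-34},{"dx":-109,"dy":73,"dz":-10,"yaw":-42.5}]'
python3 -m inch '[{"dx":0,"dy":0,"dz":-20,"yaw":-8.5},{"dx":0,"dy":0,"dz":-40,"yaw":-17},{"dx":0,"dy":0,"dz":-60,"yaw":-25.5},{"dx":0,"dy":0,"dz":-75,"yaw":-34},{"dx":0,"dy":0,"dz":-85,"yaw":-42.5}]'
python3 -m inch '[{"dx":0,"dy":0,"dz":-1,"yaw":-5},{"dx":0,"dy":0,"dz":-1,"yaw":-5},{"dx":0,"dy":0,"dz":-1,"yaw":-5},{"dx":0,"dy":0,"dz":-1,"yaw":-5},{"dx":0,"dy":0,"dz":-1,"yaw":-5}]'
python3 - <<'E'
from h import *
st(); img,P,f=crates("scene"); cv2.imwrite("pics/s13.png",cv2.resize(img[100:300,280:547,::-1],None,fx=3,fy=3,interpolation=2))
crates("top")
tgt("L",-11,0,46)
E
```

```text
time_s: 13.4
tool_pos: [0.5209, 0.1749, 0.137]
tcp_rot: [-0.0, 0.943, 0.334, 0.003]
wrist_force: [0.1, 0.9, 0.5]
opening: 0.0454
time_s: 13.9
tool_pos: [0.5211, 0.1727, 0.0482]
tcp_rot: [0.0, 0.999, -0.032, -0.0]
wrist_force: [0.9, 0.4, -0.3]
opening: 0.045
time_s: 14.4
tool_pos: [0.5216, 0.1727, 0.0484]
tcp_rot: [-0.0, 0.997, -0.072, 0.0]
wrist_force: [0.5, -0.3, 0.0]
opening: 0.045
t 14.4 pos [521.6 172.7  48.4] jaw -98.26 F [ 0.5 -0.3  0. ] open 45.0 q [0.22 0.12 2.02 0.   1.   1.94]
scene [433. 220.] ctr [529.3 206.2] size [26.3 37.8] yaw 5.67 zmean 0.0897
scene [422. 245.] ctr [582. 163.] size [181.  142.6] yaw -10.69 zmean 0.0889
scene [301. 271.] ctr [ 607.8 -128.8] size [104.  180.3] yaw 3.48 zmean 0.089
top [242. 196.] ctr [601.6 158.4] size [181.3 101.8] yaw -11.47 zmean 0.0886
top [341. 201.] ctr [ 606.8 -129.7] size [101.8 180.2] yaw 3.3 zmean 0.0886
(-11, 0, 46) world [547.4 168.2  46. ] shift [26.  -4.5 -2.2]
```

View pics/s13.png

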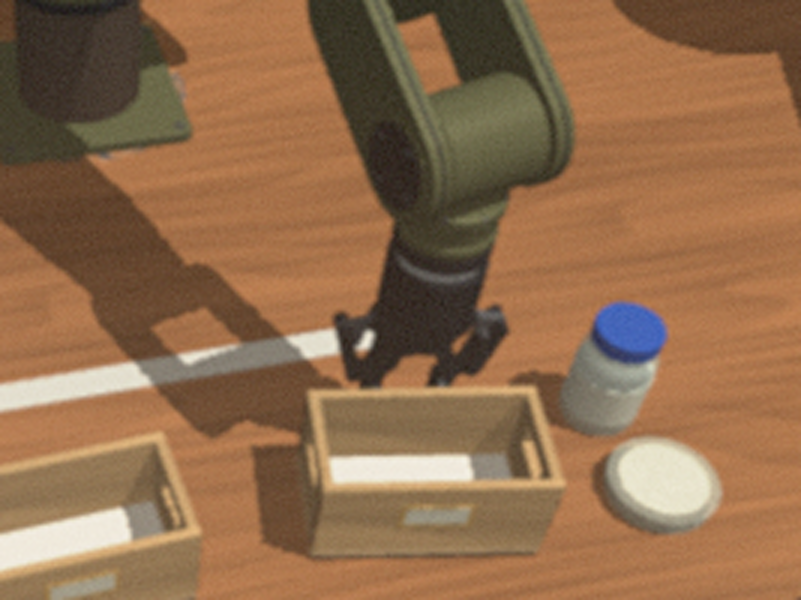

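```bash

python3 -m inch '[{"dx":6,"dy":-1,"dz":-2,"yaw":0},{"dx":12,"dy":-2,"dz":-2,"yaw":0},{"dx":16,"dy":-2.6,"dz":-2,"yaw":0},{"dx":19,"dy":-3,"dz":-2,"yaw":0},{"dx":21.5,"dy":-3.4,"dz":-2,"yaw":0}]'
python3 -m inch '[{"dx":1,"dy":-0.1,"dz":0,"yaw":0},{"dx":2,"dy":-0.3,"dz":0,"yaw":0},{"dx":3,"dy":-0.4,"dz":0,"yaw":0},{"dx":4,"dy":-0.6,"dz":0,"yaw":0},{"dx":4,"dy":-0.6,"dz":0,"yaw":0}]'
python3 - <<'E'
from h import *
st(); img,P,f=crates("scene"); cv2.imwrite("pics/s14.png",cv2.resize(img[100:300,280:547,::-1],None,fx=3,fy=3,interpolation=2))
crates("top")
E
```

```text
time_s: 15.0
tool_pos: [0.5422, 0.169, 0.0453]
tcp_rot: [0.0, 0.997, -0.073, -0.001]
wrist_force: [-3.6, -0.6, 0.9]
opening: 0.0456
time_s: 15.5
tool_pos: [0.5467, 0.1687, 0.0458]
tcp_rot: [-0.0, 0.997, -0.072, -0.0]
wrist_force: [-4.0, -1.3, 0.4]
opening: 0.0454
t 15.5 pos [546.7 168.7  45.8] jaw -98.29 F [-4.  -1.3  0.4] open 45.4 q [0.21 0.17 1.97 0.   1.   1.92]
scene [425. 247.] ctr [595.4 161.3] size [182.3 131.1] yaw -8.46 zmean 0.0892
scene [301. 270.] ctr [ 607.5 -128.7] size [104.1 180.4] yaw 3.33 zmean 0.089
top [214. 178.] ctr [657.9 210.3] size [65.7 21.9] yaw -0.19 zmean 0.0892
top [259. 196.] ctr [601.8 113.6] size [ 89.5 102.3] yaw 81.84 zmean 0.0888
top [341. 201.] ctr [ 607.  -129.9] size [102.5 180.7] yaw 3.21 zmean 0.0886
```

View pics/s14.png

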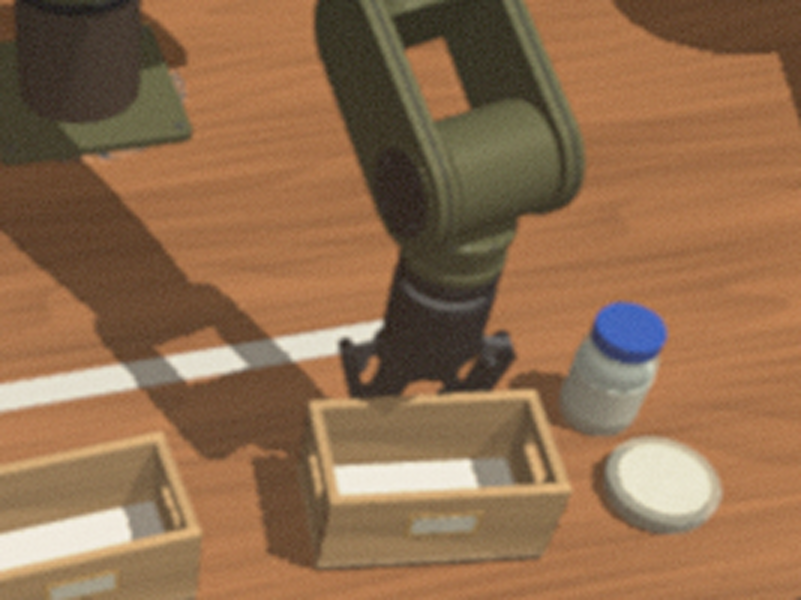

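```bash

python3 -m inch '[{"dx":-15,"dy":2,"dz":0,"yaw":0},{"dx":-35,"dy":2,"dz":10,"yaw":0},{"dx":-40,"dy":-5,"dz":50,"yaw":8.5},{"dx":-40,"dy":-20,"dz":90,"yaw":17},{"dx":-20,"dy":-55,"dz":110,"yaw":25.5}]'
python3 -m inch '[{"dx":15,"dy":-45,"dz":0,"yaw":8.5},{"dx":35,"dy":-90,"dz":0,"yaw":17},{"dx":55,"dy":-135,"dz":0,"yaw":25.5},{"dx":75,"dy":-180,"dz":0,"yaw":34},{"dx":95,"dy":-215,"dz":0,"yaw":42.5}]'
python3 - <<'E'
from h import *
st(); crates("scene"); crates("top")
tgt("R",87.5,0,74)
E
```

```text
time_s: 16.1
tool_pos: [0.5283, 0.1149, 0.1605]
tcp_rot: [-0.0, 0.988, 0.155, 0.004]
wrist_force: [1.3, 1.1, -0.4]
opening: 0.0454
time_s: 16.6
tool_pos: [0.6234, -0.1041, 0.1569]
tcp_rot: [0.002, 0.87, 0.493, 0.001]
wrist_force: [-0.0, 0.9, 0.9]
opening: 0.0454
t 16.6 pos [ 623.4 -104.1  156.9] jaw -30.92 F [-0.   0.9  0.9] open 45.4 q [-0.25  0.15  1.78 -0.    1.21  0.29]
scene [425. 250.] ctr [608.5 159.5] size [181.6 104.9] yaw -8.73 zmean 0.0888
scene [300. 273.] ctr [ 607.3 -129. ] size [104.6 180.2] yaw 3.53 zmean 0.0889
top [234. 197.] ctr [608.  158.8] size [181.  102.9] yaw -8.4 zmean 0.0884
top [367. 203.] ctr [ 609.7 -185.6] size [102.5  70. ] yaw -88.24 zmean 0.0885
(87.5, 0, 74) world [ 644.6 -127.    74. ] shift [ 19.8 -20.4 -83. ]
```

```bash

python3 -m inch '[{"dx":10,"dy":-10,"dz":0,"yaw":8.5},{"dx":20,"dy":-20.5,"dz":0,"yaw":17},{"dx":20,"dy":-20.5,"dz":0,"yaw":25.5},{"dx":20,"dy":-20.5,"dz":-15,"yaw":33.6},{"dx":20,"dy":-20.5,"dz":-30,"yaw":33.6}]'
python3 - <<'E'
from h import *
st();tgt("R",87.5,0,74)
E
```

```text
time_s: 17.2
tool_pos: [0.643, -0.1219, 0.1266]
tcp_rot: [0.002, 0.693, 0.721, 0.001]
wrist_force: [-0.4, -0.6, -0.1]
opening: 0.0452
t 17.2 pos [ 643.  -121.9  126.6] jaw 2.34 F [-0.4 -0.6 -0.1] open 45.2 q [-0.27  0.23  1.74 -0.    1.17 -0.31]
(87.5, 0, 74) world [ 644.6 -127.    74. ] shift [  1.7  -5.1 -52.6]
```

```bash

python3 -m inch '[{"dx":0,"dy":-2,"dz":-15,"yaw":0},{"dx":0,"dy":-2,"dz":-30,"yaw":0},{"dx":0,"dy":-2,"dz":-43,"yaw":0},{"dx":0,"dy":-2,"dz":-51,"yaw":0},{"dx":0,"dy":-2,"dz":-53,"yaw":0}]'
python3 - <<'E'
from h import *
st();tgt("R",87.5,0,76)
O,ex,ey=fr("R")
for ph in [0,5,10,15,20,25,30,38,45,50,55,60]:
    x=116.6*np.cos(np.radians(31+ph)); z=116.6*np.sin(np.radians(31+ph))
    print(ph,np.r_[O+(x-22.5)*ex,z+16].round(1))
E
```

```text
time_s: 17.7
tool_pos: [0.6409, -0.1236, 0.0711]
tcp_rot: [-0.001, 0.693, 0.721, -0.001]
wrist_force: [0.1, 0.2, 0.3]
opening: 0.0454
t 17.7 pos [ 640.9 -123.6   71.1] jaw 2.34 F [0.1 0.2 0.3] open 45.4 q [-0.27  0.29  1.77 -0.    1.08 -0.31]
(87.5, 0, 76) world [ 644.6 -127.    76. ] shift [ 3.7 -3.4  4.9]
0 [ 634.6 -127.6   76.1]
5 [ 629.  -127.9   84.5]
10 [ 622.7 -128.3   92.5]
15 [ 615.7 -128.7   99.9]
20 [ 608.1 -129.1  106.6]
25 [ 599.9 -129.6  112.7]
30 [ 591.3 -130.1  118. ]
38 [ 576.5 -131.   124.9]
45 [ 563.  -131.7  129.1]
50 [ 553.  -132.3  131.2]
55 [ 542.9 -132.9  132.3]
60 [ 532.8 -133.5  132.6]
```

```bash

python3 -m inch '[{"dx":-3,"dy":-4,"dz":5,"yaw":1},{"dx":-7,"dy":-4,"dz":6,"yaw":1},{"dx":-12,"dy":-4.3,"dz":13.5,"yaw":1},{"dx":-18.2,"dy":-4.7,"dz":21.4,"yaw":1},{"dx":-25.2,"dy":-5.1,"dz":28.8,"yaw":1}]'
python3 -m inch '[{"dx":-7.6,"dy":-0.4,"dz":6.7,"yaw":0},{"dx":-15.8,"dy":-0.9,"dz":12.8,"yaw":0},{"dx":-24.4,"dy":-1.4,"dz":18.1,"yaw":0},{"dx":-38.5,"dy":-2.2,"dz":25,"yaw":0},{"dx":-52.7,"dy":-3,"dz":29.5,"yaw":0}]'
python3 -m inch '[{"dx":-3,"dy":-0.2,"dz":1,"yaw":0},{"dx":-6,"dy":-0.3,"dz":1.5,"yaw":0},{"dx":-9,"dy":-0.5,"dz":2,"yaw":0},{"dx":-11,"dy":-0.6,"dz":2,"yaw":0},{"dx":-13,"dy":-0.7,"dz":2,"yaw":0}]'
python3 - <<'E'
from h import *
st(); img,P,f=tilt("R"); cv2.imwrite("pics/s15.png",cv2.resize(img[120:320,200:467,::-1],None,fx=3,fy=3,interpolation=2))
E
```

```text
time_s: 18.2
tool_pos: [0.6165, -0.1291, 0.1032]
tcp_rot: [0.001, 0.686, 0.728, 0.0]
wrist_force: [2.0, -0.8, -0.0]
opening: 0.0454
time_s: 18.7
tool_pos: [0.5631, -0.132, 0.132]
tcp_rot: [0.0, 0.686, 0.728, 0.0]
wrist_force: [0.4, 0.1, 0.1]
opening: 0.0452
time_s: 19.2
tool_pos: [0.5514, -0.1327, 0.1337]
tcp_rot: [0.0, 0.686, 0.728, 0.0]
wrist_force: [1.7, 0.5, 5.3]
opening: 0.0452
t 19.2 pos [ 551.4 -132.7  133.7] jaw 3.37 F [1.7 0.5 5.3] open 45.2 q [-0.33  0.04  1.94  0.    1.16 -0.39]
tilt 49.0 n 927 a range [-1. 52.] z [ 88. 134.]
```

View pics/s15.png

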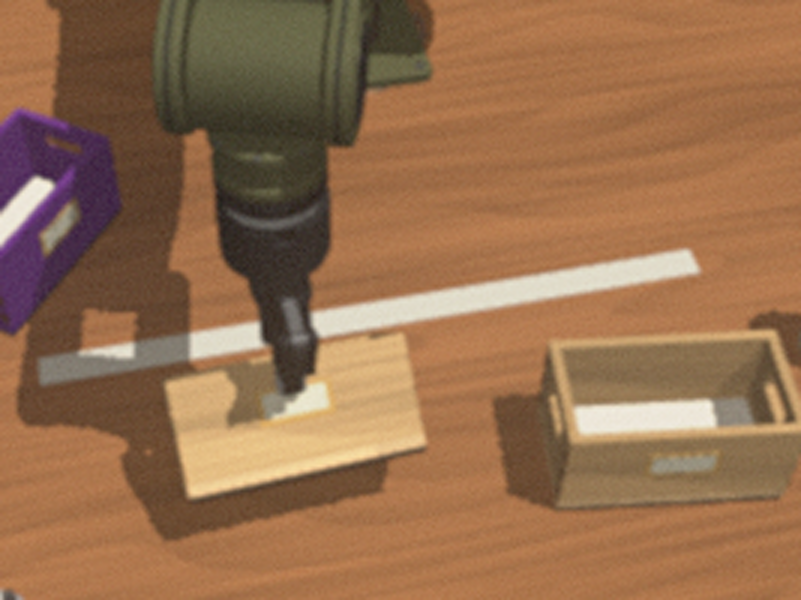

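```bash

python3 -m inch '[{"dx":-3,"dy":-0.2,"dz":1.5,"yaw":0},{"dx":-6,"dy":-0.4,"dz":1.5,"yaw":0},{"dx":-9,"dy":-0.6,"dz":1.5,"yaw":0},{"dx":-12,"dy":-0.8,"dz":1,"yaw":0},{"dx":-15,"dy":-0.9,"dz":0,"yaw":0}]'
python3 - <<'E'
from h import *
st(); img,P,f=tilt("R"); cv2.imwrite("pics/s16.png",cv2.resize(img[120:320,200:467,::-1],None,fx=3,fy=3,interpolation=2))
E
```

```text
time_s: 19.75
tool_pos: [0.5366, -0.1337, 0.1345]
tcp_rot: [0.001, 0.686, 0.728, 0.001]
wrist_force: [1.1, 1.4, 9.5]
opening: 0.0456
t 19.75 pos [ 536.6 -133.7  134.5] jaw 3.36 F [1.1 1.4 9.5] open 45.6 q [-0.34  0.01  1.97  0.    1.16 -0.4 ]
tilt 55.9 n 1103 a range [-17.  49.] z [ 89. 133.]
```

View pics/s16.png

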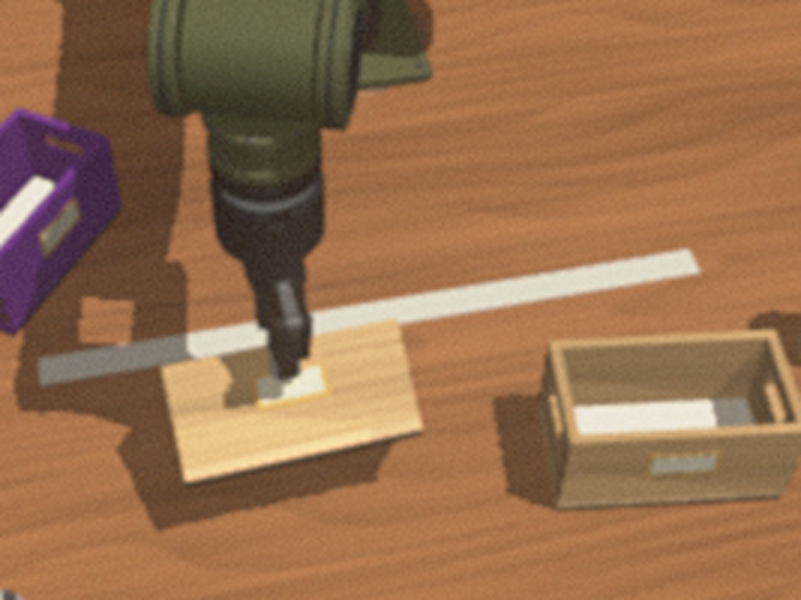

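```bash

python3 -m inch '[{"dx":4,"dy":0.2,"dz":-0.5,"yaw":0},{"dx":8,"dy":0.5,"dz":-2,"yaw":0},{"dx":11,"dy":0.6,"dz":-4,"yaw":0},{"dx":11,"dy":0.6,"dz":-5,"yaw":0},{"dx":11,"dy":0.6,"dz":-5,"yaw":0}]' -0.1
python3 - <<'E'
from h import *
st(); img,P,f=tilt("R"); cv2.imwrite("pics/s17.png",cv2.resize(img[120:320,200:467,::-1],None,fx=3,fy=3,interpolation=2))
E
```

```text
time_s: 20.3
tool_pos: [0.5465, -0.1328, 0.1273]
tcp_rot: [-0.001, 0.686, 0.728, -0.0]
wrist_force: [0.1, 0.6, -0.3]
opening: 0.0382
t 20.3 pos [ 546.5 -132.8  127.3] jaw 3.37 F [ 0.1  0.6 -0.3] open 38.2 q [-0.33  0.04  1.95 -0.    1.15 -0.39]
tilt 59.8 n 1192 a range [-27.  48.] z [ 89. 132.]
```

View pics/s17.png

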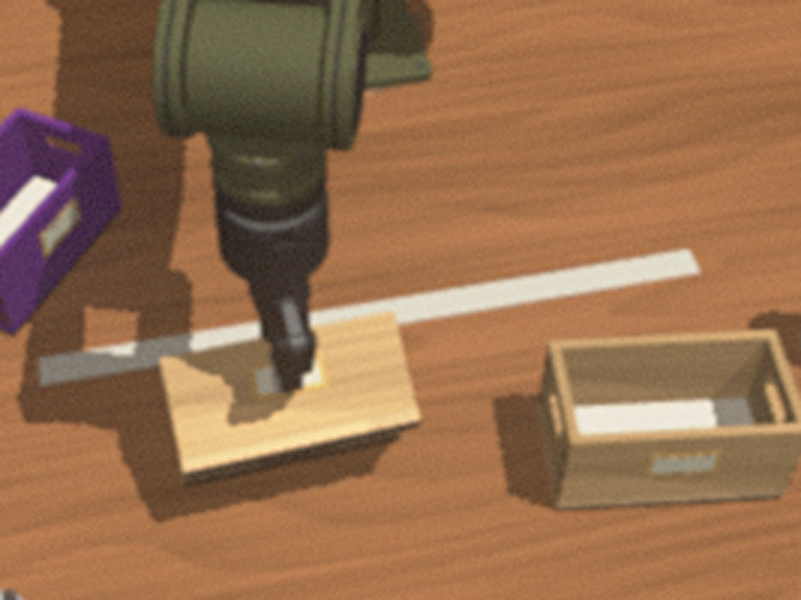

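```bash

python3 -m inch '[{"dx":0,"dy":0,"dz":-4,"yaw":0},{"dx":0,"dy":0,"dz":-9,"yaw":0},{"dx":0,"dy":0,"dz":-14,"yaw":0},{"dx":0,"dy":0,"dz":-18,"yaw":0},{"dx":0,"dy":0,"dz":-18,"yaw":0}]' 1
python3 - <<'E'
from h import *
st(); img,P,f=tilt("R")
E
```

```text
time_s: 20.85
tool_pos: [0.5462, -0.1328, 0.109]
tcp_rot: [-0.001, 0.686, 0.728, -0.0]
wrist_force: [0.2, 0.2, -0.6]
opening: 0.0856
t 20.85 pos [ 546.2 -132.8  109. ] jaw 3.36 F [ 0.2  0.2 -0.6] open 85.6 q [-0.33  0.06  1.96 -0.    1.12 -0.39]
tilt 70.5 n 1213 a range [-51.  32.] z [ 94. 125.]
```

```bash

python3 -m inch '[{"dx":-5,"dy":-0.3,"dz":-1,"yaw":0},{"dx":-10,"dy":-0.6,"dz":-2,"yaw":0},{"dx":-15,"dy":-0.9,"dz":-3,"yaw":0},{"dx":-19,"dy":-1.1,"dz":-4,"yaw":0},{"dx":-23,"dy":-1.3,"dz":-4,"yaw":0}]' 1
python3 -m inch '[{"dx":-5,"dy":-0.3,"dz":1,"yaw":0},{"dx":-10,"dy":-0.5,"dz":2,"yaw":0},{"dx":-10,"dy":-0.5,"dz":30,"yaw":8},{"dx":-50,"dy":20,"dz":65,"yaw":16},{"dx":-95,"dy":40,"dz":65,"yaw":24}]' 1
python3 - <<'E'
from h import *
st(); img,P,f=lying("R"); cv2.imwrite("pics/s18.png",cv2.resize(img[120:320,200:467,::-1],None,fx=3,fy=3,interpolation=2))
E
```

```text
time_s: 21.4
tool_pos: [0.5232, -0.1343, 0.1059]
tcp_rot: [-0.0, 0.686, 0.728, -0.0]
wrist_force: [-0.7, 0.9, -0.8]
opening: 0.0855
time_s: 21.9
tool_pos: [0.4358, -0.0972, 0.1757]
tcp_rot: [0.004, 0.518, 0.856, 0.001]
wrist_force: [0.3, 0.0, 1.5]
opening: 0.0852
t 21.9 pos [435.8 -97.2 175.7] jaw 27.66 F [0.3 0.  1.5] open 85.2 q [-0.34 -0.3   2.17  0.    1.26 -0.82]
top wall (crate frame, pivot origin): ctr [-45.7   0.4] size [ 95.4 181. ] ang 0.59 z 100.4
underside x at mid -5.1 slope deg -0.16
```

View pics/s18.png

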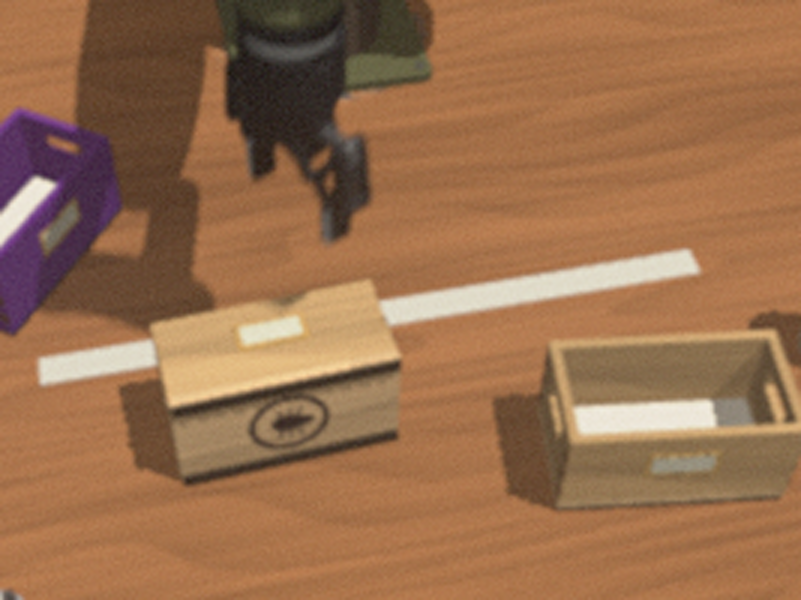

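```bash

python3 -m inch '[{"dx":10,"dy":15,"dz":0,"yaw":8},{"dx":22,"dy":30,"dz":0,"yaw":16},{"dx":33,"dy":44,"dz":0,"yaw":21},{"dx":33,"dy":44,"dz":-20,"yaw":21},{"dx":33,"dy":44,"dz":-40,"yaw":21}]' 1
python3 - <<'E'
from h import *
st(); tgt("R",-82,86,85)
O,ex,ey=fr("R")
for ph in [90,85,80,75,70,65,63]:
    a=np.radians(44.4+ph); x=128.7*np.cos(a)-1+22.3; z=128.7*np.sin(a)
    print(ph,np.r_[O+x*ex+86*ey,z-6].round(1))
E
```

```text
time_s: 22.45
tool_pos: [0.4674, -0.052, 0.1314]
tcp_rot: [0.002, 0.355, 0.935, 0.0]
wrist_force: [0.3, -0.1, 0.1]
opening: 0.0853
t 22.45 pos [467.4 -52.  131.4] jaw 48.4 F [ 0.3 -0.1  0.1] open 85.3 q [-0.23 -0.18  2.15  0.    1.17 -1.07]
(-82, 86, 85) world [470.5 -50.9  85. ] shift [  3.    1.1 -46.4]
90 [483.7 -50.2  86. ]
85 [492.  -49.7  93.5]
80 [501.  -49.2 100.2]
75 [510.5 -48.6 106.1]
70 [520.5 -48.1 111.2]
65 [530.9 -47.5 115.4]
63 [535.2 -47.2 116.8]
```

```bash

python3 -m inch '[{"dx":2,"dy":1,"dz":-15,"yaw":0},{"dx":2,"dy":1,"dz":-30,"yaw":0},{"dx":2,"dy":1,"dz":-42,"yaw":0},{"dx":2,"dy":1,"dz":-47,"yaw":0},{"dx":2,"dy":1,"dz":-48,"yaw":0}]' 1
python3 - <<'E'
from h import *
st()
E
```

```text
time_s: 22.95
tool_pos: [0.468, -0.0512, 0.0822]
tcp_rot: [-0.0, 0.355, 0.935, -0.0]
wrist_force: [-0.8, 0.5, -0.3]
opening: 0.0855
t 22.95 pos [468.  -51.2  82.2] jaw 48.35 F [-0.8  0.5 -0.3] open 85.5 q [-0.22 -0.11  2.18  0.    1.07 -1.07]
```

```bash

python3 -m inch '[{"dx":7,"dy":0.3,"dz":2,"yaw":0},{"dx":13,"dy":0.6,"dz":3,"yaw":0},{"dx":17,"dy":0.9,"dz":5,"yaw":0},{"dx":21,"dy":1.1,"dz":8,"yaw":0},{"dx":26,"dy":1.4,"dz":12,"yaw":0}]' 1
python3 -m inch '[{"dx":5,"dy":0.3,"dz":4,"yaw":0},{"dx":10,"dy":0.6,"dz":7,"yaw":0},{"dx":15,"dy":0.9,"dz":10,"yaw":0},{"dx":20,"dy":1.2,"dz":13,"yaw":0},{"dx":26,"dy":1.5,"dz":15,"yaw":0}]' 1
python3 - <<'E'
from h import *
st(); img,P,f=tilt("R"); cv2.imwrite("pics/s19.png",cv2.resize(img[120:320,200:467,::-1],None,fx=3,fy=3,interpolation=2))
E
```

```text
time_s: 23.45
tool_pos: [0.4943, -0.05, 0.0951]
tcp_rot: [-0.001, 0.355, 0.935, -0.0]
wrist_force: [-3.0, -0.1, 2.7]
opening: 0.0856
time_s: 23.95
tool_pos: [0.521, -0.0483, 0.11]
tcp_rot: [0.0, 0.355, 0.935, 0.0]
wrist_force: [-1.5, 0.1, 0.7]
opening: 0.0855
t 23.95 pos [521.  -48.3 110. ] jaw 48.37 F [-1.5  0.1  0.7] open 85.5 q [-0.2  -0.03  2.05  0.    1.12 -1.04]
tilt 70.8 n 1221 a range [-55.  32.] z [ 94. 126.]
```

View pics/s19.png

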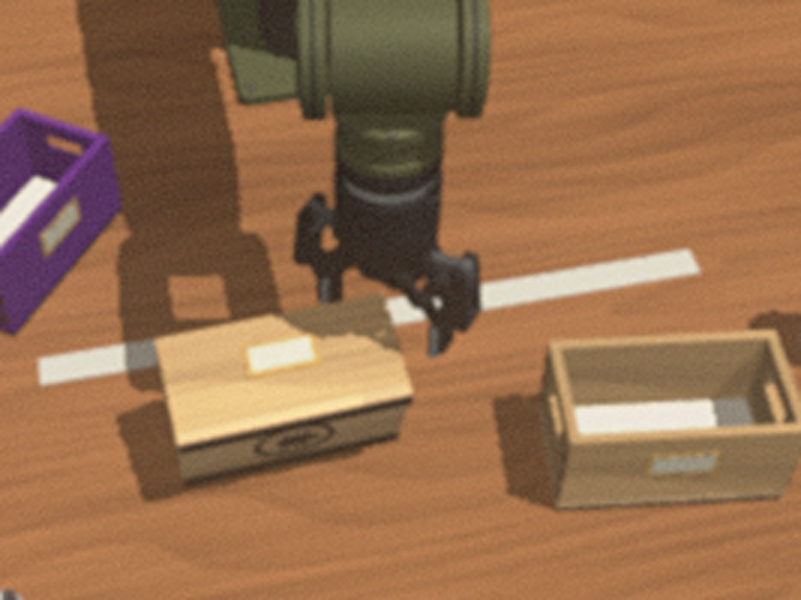

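```bash

python3 -m inch '[{"dx":5,"dy":0.3,"dz":0.5,"yaw":0},{"dx":10,"dy":0.6,"dz":1,"yaw":0},{"dx":14,"dy":0.8,"dz":1.5,"yaw":0},{"dx":19.6,"dy":-3.6,"dz":1.5,"yaw":-8.5},{"dx":24.7,"dy":-8.6,"dz":1.5,"yaw":-17}]' 1
python3 -m inch '[{"dx":4.3,"dy":-5.6,"dz":0,"yaw":-8.5},{"dx":7.8,"dy":-11.5,"dz":0,"yaw":-17},{"dx":10.6,"dy":-17.6,"dz":0,"yaw":-25.5},{"dx":11.2,"dy":-19.4,"dz":0,"yaw":-28},{"dx":11.2,"dy":-19.4,"dz":0,"yaw":-28}]' 1
python3 -m inch '[{"dx":-5,"dy":-0.3,"dz":6,"yaw":0},{"dx":-12,"dy":-0.7,"dz":13,"yaw":0},{"dx":-18,"dy":-1,"dz":16,"yaw":0},{"dx":-20,"dy":-1.2,"dz":16,"yaw":0},{"dx":-20,"dy":-1.2,"dz":16,"yaw":0}]' 0.06
python3 - <<'E'
from h import *
st(); img,P,f=tilt("R"); cv2.imwrite("pics/s20.png",cv2.resize(img[120:320,200:467,::-1],None,fx=3,fy=3,interpolation=2))
O,ex,ey=fr("R")
for ph in [55,50,45,40,35,30,25,20,15,10,5,0]:
    x=116.6*np.cos(np.radians(31+ph)); z=116.6*np.sin(np.radians(31+ph))
    print(ph,np.r_[O+(x-24)*ex+56*ey,z+15].round(1))
E
```

```text
time_s: 24.5
tool_pos: [0.5454, -0.0569, 0.1111]
tcp_rot: [-0.0, 0.492, 0.871, 0.0]
wrist_force: [0.8, 0.5, -0.0]
opening: 0.0854
time_s: 25.0
tool_pos: [0.5564, -0.0766, 0.111]
tcp_rot: [-0.0, 0.686, 0.728, -0.0]
wrist_force: [-0.3, 0.6, -0.9]
opening: 0.0852
time_s: 25.5
tool_pos: [0.5358, -0.0776, 0.1276]
tcp_rot: [0.0, 0.686, 0.728, 0.0]
wrist_force: [-0.6, 0.9, -0.2]
opening: 0.0453
t 25.5 pos [535.8 -77.6 127.6] jaw 3.37 F [-0.6  0.9 -0.2] open 45.3 q [-0.24 -0.01  2.   -0.    1.15 -0.3 ]
tilt 64.4 n 1010 a range [-37.  42.] z [ 90. 129.]
55 [538.2 -77.1 131.3]
50 [548.3 -76.5 130.2]
45 [558.3 -75.9 128.1]
40 [568.  -75.4 125.2]
35 [577.4 -74.8 121.5]
30 [586.5 -74.3 117. ]
25 [595.2 -73.8 111.7]
20 [603.4 -73.3 105.6]
15 [611.  -72.9  98.9]
10 [618.  -72.5  91.5]
5 [624.3 -72.1  83.5]
0 [629.9 -71.8  75.1]
```

View pics/s20.png

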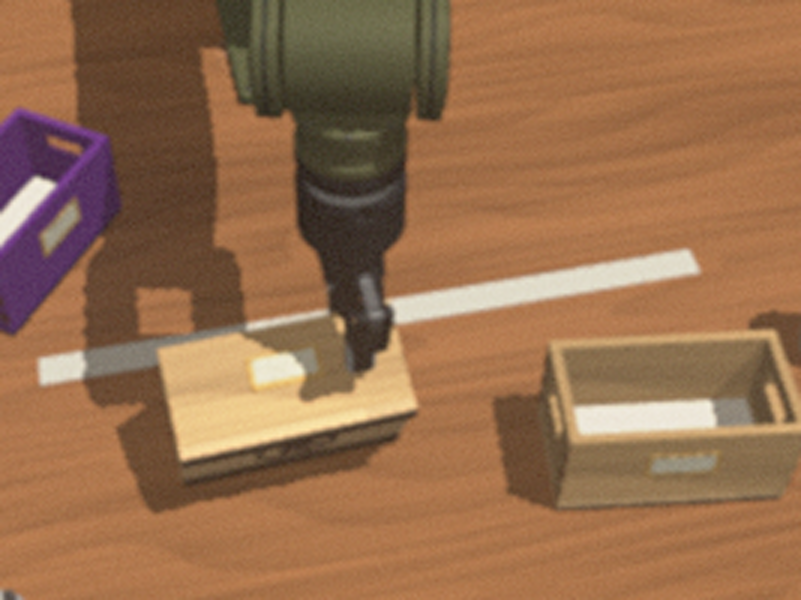

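```bash

python3 -m inch '[{"dx":5,"dy":0.3,"dz":1,"yaw":0},{"dx":10,"dy":0.6,"dz":1,"yaw":0},{"dx":14,"dy":0.8,"dz":1,"yaw":0},{"dx":18,"dy":1,"dz":0.5,"yaw":0},{"dx":22,"dy":1.3,"dz":0,"yaw":0}]'
python3 -m inch '[{"dx":2,"dy":0.1,"dz":-0.7,"yaw":0},{"dx":4,"dy":0.2,"dz":-1.4,"yaw":0},{"dx":6,"dy":0.3,"dz":-2,"yaw":0},{"dx":8,"dy":0.5,"dz":-2.7,"yaw":0},{"dx":10,"dy":0.6,"dz":-3,"yaw":0}]'
python3 - <<'E'
from h import *
st(); img,P,f=tilt("R")
E
```

```text
time_s: 26.05
tool_pos: [0.5587, -0.0762, 0.127]
tcp_rot: [-0.0, 0.686, 0.728, -0.0]
wrist_force: [0.2, 0.2, -0.8]
opening: 0.0451
time_s: 26.55
tool_pos: [0.5684, -0.0757, 0.1242]
tcp_rot: [0.0, 0.686, 0.728, 0.0]
wrist_force: [0.3, -0.3, 0.3]
opening: 0.0457
t 26.55 pos [568.4 -75.7 124.2] jaw 3.37 F [ 0.3 -0.3  0.3] open 45.7 q [-0.23  0.07  1.93 -0.    1.14 -0.28]
tilt 42.8 n 552 a range [15. 56.] z [ 89. 133.]
```

Held at 43° on the outer finger, so I lower it.

```bash

python3 -m inch '[{"dx":9.3,"dy":0.5,"dz":-3.7,"yaw":0},{"dx":18.4,"dy":1.1,"dz":-8.2,"yaw":0},{"dx":27,"dy":1.6,"dz":-13.5,"yaw":0},{"dx":35,"dy":2,"dz":-19.6,"yaw":0},{"dx":42.6,"dy":2.5,"dz":-26.3,"yaw":0}]'
python3 -m inch '[{"dx":3.5,"dy":0.2,"dz":-3.7,"yaw":0},{"dx":6.9,"dy":0.4,"dz":-7.4,"yaw":0},{"dx":10.2,"dy":0.6,"dz":-11.2,"yaw":0},{"dx":13.2,"dy":0.8,"dz":-15.4,"yaw":0},{"dx":16,"dy":0.9,"dz":-19.5,"yaw":0}]'
python3 -m inch '[{"dx":3,"dy":0.2,"dz":-4,"yaw":0},{"dx":6,"dy":0.3,"dz":-5,"yaw":0},{"dx":12,"dy":0.6,"dz":0,"yaw":0},{"dx":12,"dy":0.6,"dz":25,"yaw":0},{"dx":12,"dy":0.6,"dz":65,"yaw":0}]'
python3 - <<'E'
from h import *
st(); img,P,f=crates("scene"); crates("top"); cv2.imwrite("pics/s21.png",cv2.resize(img[120:320,200:467,::-1],None,fx=3,fy=3,interpolation=2))
E
```

```text
time_s: 27.1
tool_pos: [0.6121, -0.0731, 0.0975]
tcp_rot: [0.0, 0.686, 0.728, 0.0]
wrist_force: [2.3, -0.1, -0.2]
opening: 0.0453
time_s: 27.6
tool_pos: [0.6268, -0.0723, 0.078]
tcp_rot: [-0.0, 0.686, 0.728, -0.0]
wrist_force: [1.0, 1.0, -0.6]
opening: 0.0453
time_s: 28.1
tool_pos: [0.6371, -0.0714, 0.1413]
tcp_rot: [-0.003, 0.686, 0.728, -0.002]
wrist_force: [0.6, -0.4, 1.2]
opening: 0.0453
t 28.1 pos [637.1 -71.4 141.3] jaw 3.36 F [ 0.6 -0.4  1.2] open 45.3 q [-0.2   0.19  1.76 -0.    1.2  -0.25]
scene [425. 250.] ctr [608.3 159.4] size [181.2 104.2] yaw -8.51 zmean 0.0889
scene [294. 272.] ctr [ 604.1 -128.6] size [104.  179.7] yaw 4.86 zmean 0.0889
top [233. 197.] ctr [608.3 158.9] size [181.3 102.1] yaw -8.48 zmean 0.0886
top [358. 203.] ctr [ 606.1 -157.4] size [103.3 124.6] yaw 4.27 zmean 0.0886
```

View pics/s21.png

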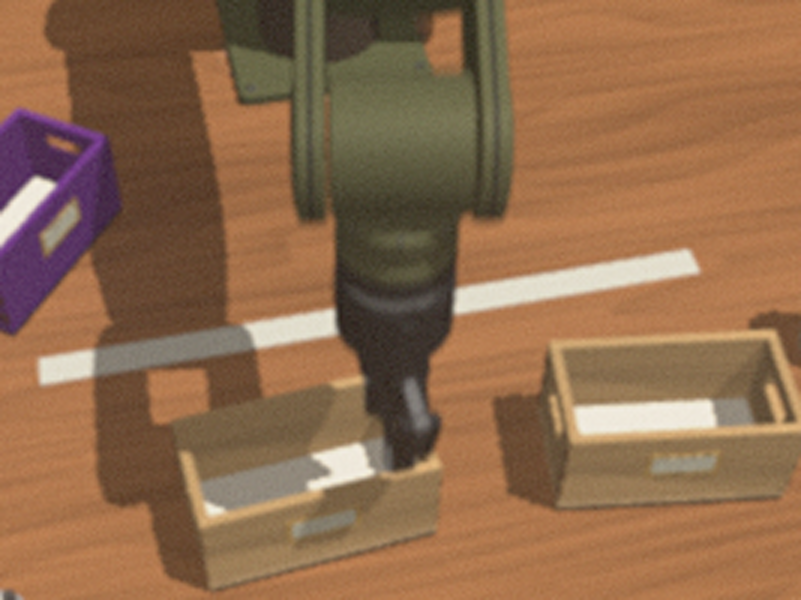

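```bash

python3 -m inch '[{"dx":15,"dy":-10,"dz":10,"yaw":-8.5},{"dx":30,"dy":-25,"dz":10,"yaw":-17},{"dx":45,"dy":-40,"dz":10,"yaw":-25.5},{"dx":58,"dy":-50,"dz":10,"yaw":-34},{"dx":65,"dy":-57,"dz":10,"yaw":-42.5}]'
python3 -m inch '[{"dx":0,"dy":0,"dz":0,"yaw":-8.5},{"dx":0,"dy":0,"dz":-15,"yaw":-17},{"dx":0,"dy":0,"dz":-35,"yaw":-25.5},{"dx":0,"dy":0,"dz":-55,"yaw":-34},{"dx":0,"dy":0,"dz":-75,"yaw":-42.5}]'
python3 -m inch '[{"dx":0,"dy":0,"dz":-15,"yaw":-7.7},{"dx":0,"dy":0,"dz":-25,"yaw":-7.7},{"dx":0,"dy":0,"dz":-31,"yaw":-7.7},{"dx":0,"dy":0,"dz":-31,"yaw":-7.7},{"dx":0,"dy":0,"dz":-31,"yaw":-7.7}]'
python3 - <<'E'
from h import *
st(); img,P,f=crates("scene"); cv2.imwrite("pics/s22.png",cv2.resize(img[120:320,200:467,::-1],None,fx=3,fy=3,interpolation=2)); crates("top")
E
```

```text
time_s: 28.7
tool_pos: [0.7049, -0.1297, 0.1537]
tcp_rot: [0.0, 0.905, 0.426, 0.0]
wrist_force: [-0.5, 0.1, 0.0]
opening: 0.0454
time_s: 29.2
tool_pos: [0.7041, -0.1288, 0.0781]
tcp_rot: [0.0, 0.998, 0.07, 0.0]
wrist_force: [1.1, -0.1, -0.5]
opening: 0.0451
time_s: 29.7
tool_pos: [0.7044, -0.1288, 0.0483]
tcp_rot: [0.0, 1.0, 0.006, 0.001]
wrist_force: [-0.4, 0.3, -0.2]
opening: 0.0452
t 29.7 pos [ 704.4 -128.8   48.3] jaw -89.27 F [-0.4  0.3 -0.2] open 45.2 q [-0.26  0.44  1.62 -0.    1.08  1.3 ]
scene [425. 250.] ctr [608.1 159.3] size [181.1 104.7] yaw -8.77 zmean 0.0889
scene [269. 279.] ctr [ 609.2 -192.2] size [102.3  52.2] yaw -85.15 zmean 0.0894
scene [338. 274.] ctr [635.5 -46.9] size [31.3 61.7] yaw 48.25 zmean 0.089
top [234. 197.] ctr [608.2 158.6] size [181.7 103. ] yaw -8.55 zmean 0.0887
top [366. 203.] ctr [ 607.5 -182.3] size [101.6  73.4] yaw -85.38 zmean 0.0888
```

View pics/s22.png

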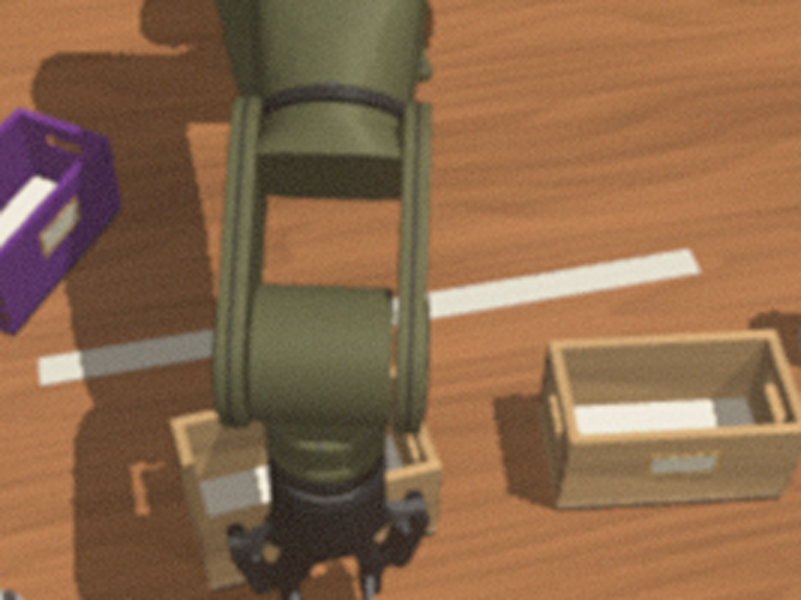

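```bash

python3 -m inch '[{"dx":-10,"dy":0,"dz":-2,"yaw":0},{"dx":-20,"dy":0,"dz":-2,"yaw":0},{"dx":-28,"dy":0,"dz":-2,"yaw":0},{"dx":-34,"dy":0,"dz":-2,"yaw":0},{"dx":-40,"dy":0,"dz":-2,"yaw":0}]'
python3 -m inch '[{"dx":-6,"dy":0,"dz":0,"yaw":0},{"dx":-12,"dy":0,"dz":0,"yaw":0},{"dx":-18,"dy":0,"dz":0,"yaw":0},{"dx":-24,"dy":0,"dz":0,"yaw":0},{"dx":-30,"dy":0,"dz":0,"yaw":0}]'
python3 - <<'E'
from h import *
st(); img,P,f=grab("scene"); cv2.imwrite("pics/s23.png",cv2.resize(img[120:320,200:467,::-1],None,fx=3,fy=3,interpolation=2))
img,P,f=grab("top"); cv2.imwrite("pics/t23.png",cv2.resize(img[150:310,260:460,::-1],None,fx=3,fy=3,interpolation=2))
E
```

```text
time_s: 30.3
tool_pos: [0.6636, -0.1289, 0.0459]
tcp_rot: [0.0, 1.0, 0.006, 0.001]
wrist_force: [1.7, -1.2, -0.5]
opening: 0.0456
time_s: 30.8
tool_pos: [0.6339, -0.1287, 0.0459]
tcp_rot: [0.0, 1.0, 0.006, 0.001]
wrist_force: [4.2, 0.4, 1.6]
opening: 0.0453
t 30.8 pos [ 633.9 -128.7   45.9] jaw -89.34 F [4.2 0.4 1.6] open 45.3 q [-0.28  0.31  1.79  0.    1.03  1.28]
```

View pics/s23.png

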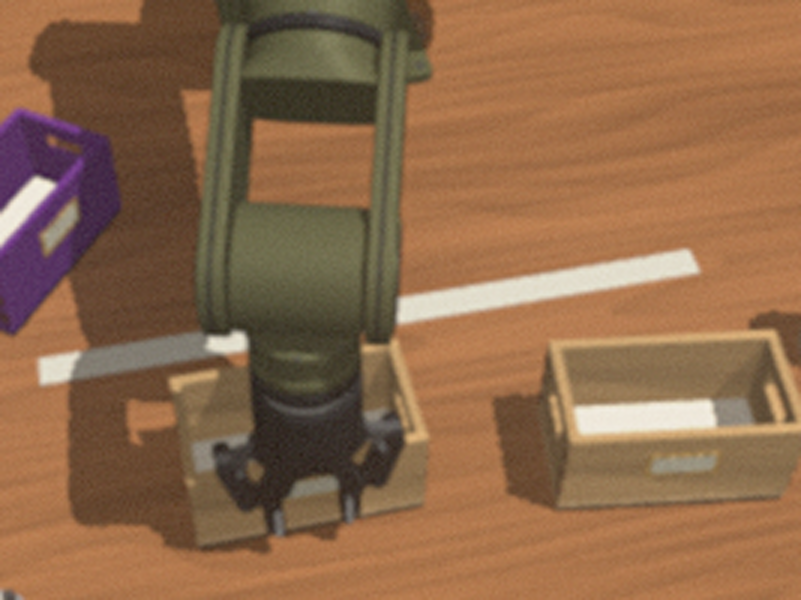

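View pics/t23.png

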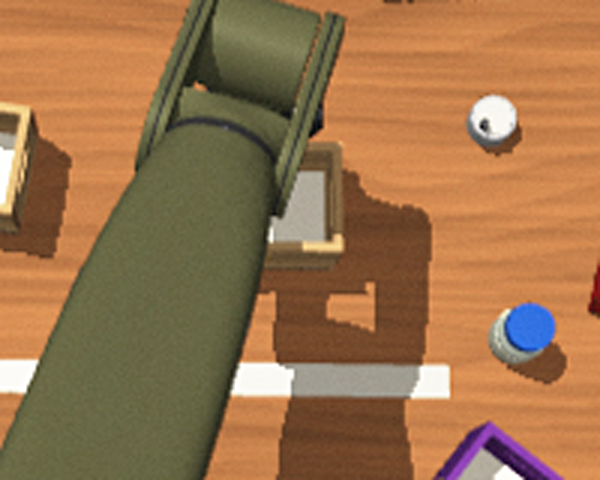

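```bash

python3 -m inch '[{"dx":-7,"dy":0,"dz":0,"yaw":0},{"dx":-14,"dy":0,"dz":0,"yaw":0},{"dx":-21,"dy":0,"dz":0,"yaw":0},{"dx":-28,"dy":0,"dz":0,"yaw":0},{"dx":-35,"dy":0,"dz":0,"yaw":0}]'
python3 -m inch '[{"dx":-7,"dy":0,"dz":0,"yaw":0},{"dx":-14,"dy":0,"dz":0,"yaw":0},{"dx":-21,"dy":0,"dz":0,"yaw":0},{"dx":-28,"dy":0,"dz":0,"yaw":0},{"dx":-35,"dy":0,"dz":0,"yaw":0}]'
python3 -m inch '[{"dx":-6,"dy":0,"dz":0,"yaw":0},{"dx":-12,"dy":0,"dz":0,"yaw":0},{"dx":-18,"dy":0,"dz":0,"yaw":0},{"dx":-22,"dy":0,"dz":0,"yaw":0},{"dx":-25,"dy":0,"dz":0,"yaw":0}]'
python3 - <<'E'
from h import *
st(); img,P,f=crates("scene"); cv2.imwrite("pics/s24.png",cv2.resize(img[120:320,200:467,::-1],None,fx=3,fy=3,interpolation=2))
E
```

```text
time_s: 31.4
tool_pos: [0.5981, -0.1286, 0.0454]
tcp_rot: [-0.0, 1.0, 0.006, -0.0]
wrist_force: [3.5, -0.5, 0.4]
opening: 0.0452
time_s: 31.9
tool_pos: [0.5632, -0.1287, 0.0454]
tcp_rot: [0.0, 1.0, 0.006, 0.0]
wrist_force: [4.3, 0.7, 0.0]
opening: 0.0454
time_s: 32.4
tool_pos: [0.5384, -0.1287, 0.0454]
tcp_rot: [-0.0, 1.0, 0.006, 0.0]
wrist_force: [4.6, 0.3, 1.0]
opening: 0.0454
t 32.4 pos [ 538.4 -128.7   45.4] jaw -89.34 F [4.6 0.3 1. ] open 45.4 q [-0.33  0.13  2.01  0.    1.    1.23]
scene [323. 219.] ctr [474.4 -51.1] size [101.3  32.8] yaw -84.63 zmean 0.0892
scene [260. 227.] ctr [ 475.1 -189.7] size [ 59.7 105.8] yaw 89.27 zmean 0.0891
scene [425. 250.] ctr [608.4 159.6] size [181.5 104.1] yaw -8.25 zmean 0.0889
scene [312. 242.] ctr [538.4 -96.1] size [37.6 37.5] yaw -70.89 zmean 0.0885
scene [279. 248.] ctr [ 536.2 -165.9] size [38.8 35.9] yaw -4.58 zmean 0.0879
```

View pics/s24.png

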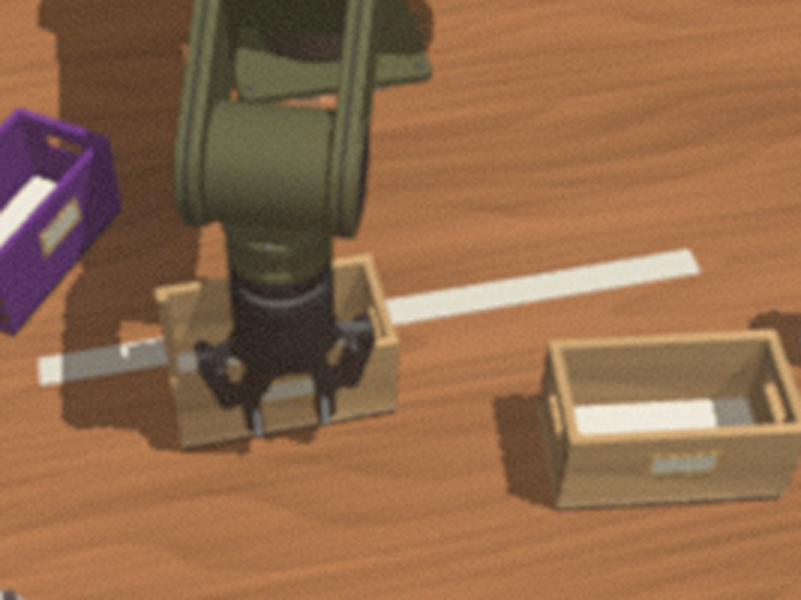

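```bash

python3 -m inch '[{"dx":-3,"dy":0,"dz":0,"yaw":0},{"dx":-6,"dy":0,"dz":0,"yaw":0},{"dx":-9,"dy":0,"dz":0,"yaw":0},{"dx":-11,"dy":0,"dz":0,"yaw":0},{"dx":-12,"dy":0,"dz":0,"yaw":0}]'
python3 -m inch '[{"dx":5,"dy":0,"dz":0,"yaw":0},{"dx":20,"dy":0,"dz":0,"yaw":0},{"dx":45,"dy":0,"dz":10,"yaw":0},{"dx":70,"dy":0,"dz":50,"yaw":0},{"dx":85,"dy":0,"dz":95,"yaw":0}]'
python3 -m inch '[{"dx":10,"dy":-45,"dz":40,"yaw":0},{"dx":10,"dy":-90,"dz":60,"yaw":0},{"dx":10,"dy":-135,"dz":60,"yaw":0},{"dx":0,"dy":-180,"dz":60,"yaw":0},{"dx":-10,"dy":-220,"dz":60,"yaw":0}]'
python3 - <<'E'
from h import *
st(); img,P,f=crates("scene"); cv2.imwrite("pics/s25.png",img[:,:,::-1])
img,P,f=crates("top"); cv2.imwrite("pics/t25.png",img[:,:,::-1])
E
```

```text
time_s: 32.95
tool_pos: [0.5266, -0.1287, 0.0454]
tcp_rot: [-0.0, 1.0, 0.006, -0.0]
wrist_force: [3.3, -0.3, 0.4]
opening: 0.045
time_s: 33.45
tool_pos: [0.6109, -0.1281, 0.1384]
tcp_rot: [-0.001, 1.0, 0.006, -0.004]
wrist_force: [1.5, -0.7, -0.2]
opening: 0.0451
time_s: 33.95
tool_pos: [0.6009, -0.3509, 0.1999]
tcp_rot: [-0.0, 1.0, 0.006, -0.001]
wrist_force: [0.4, -0.8, -0.8]
opening: 0.0455
t 33.95 pos [ 600.9 -350.9  199.9] jaw -89.36 F [ 0.4 -0.8 -0.8] open 45.5 q [-0.61  0.25  1.58 -0.    1.31  0.95]
scene [290. 223.] ctr [ 462.  -128.2] size [105.9 180.2] yaw 0.49 zmean 0.0888
scene [425. 250.] ctr [608.4 159.6] size [181.4 103.4] yaw -8.23 zmean 0.0888
top [234. 197.] ctr [608.3 159.4] size [181.6 102.5] yaw -8.26 zmean 0.0885
top [328. 250.] ctr [ 462.3 -126.1] size [100.8 173.3] yaw 1.17 zmean 0.0886
```

View pics/t25.png

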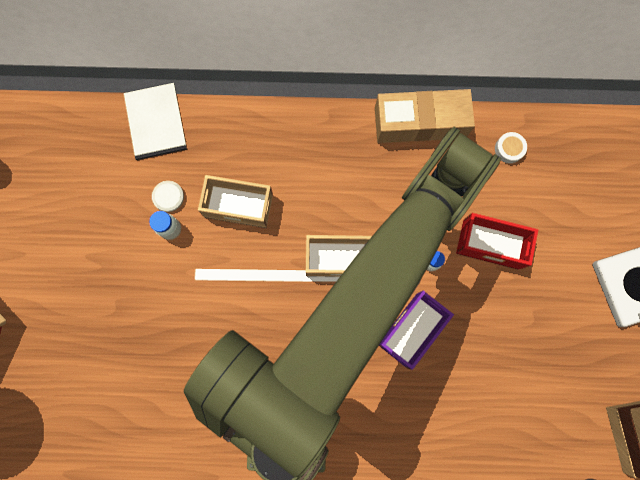

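View pics/s25.png

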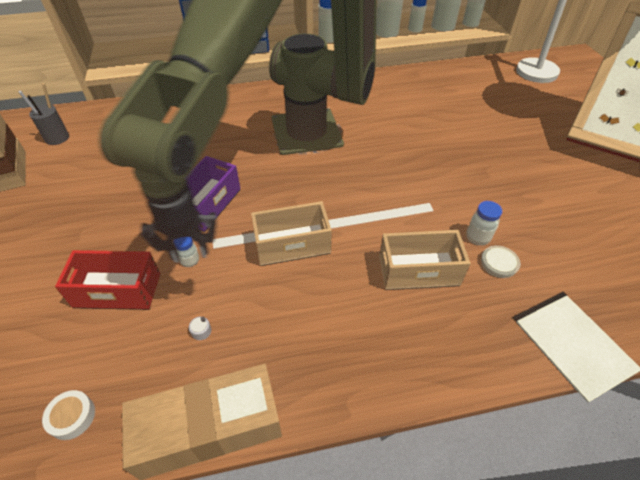

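```bash

python3 -m inch '[{"dx":0,"dy":0,"dz":30,"yaw":0},{"dx":0,"dy":0,"dz":50,"yaw":0},{"dx":0,"dy":0,"dz":60,"yaw":0},{"dx":0,"dy":0,"dz":60,"yaw":0},{"dx":0,"dy":0,"dz":60,"yaw":0}]'
python3 -c "
from rig import ticket
print(ticket.sign_off())"
```

```text
time_s: 34.55
tool_pos: [0.6015, -0.3479, 0.2591]
tcp_rot: [-0.001, 1.0, 0.006, -0.001]
wrist_force: [0.3, 0.5, -0.8]
opening: 0.0456
the job is handed in; nothing more can be done
None
```

I tipped both crates toward the robot, left one first, and stood each back up. The stamp is on the right-hand crate, and that crate now sits on the dispatch line. The job was handed in at about 34.6 s, with the robot touching nothing.

- **Left crate:** its underside had no stamp. On the way to its side it dropped freely for part of the fall, because the finger lost the rim. It ended about 6 mm and 2° off, so I nudged it back with a low push. The last check puts it within 1 mm and 0.5° of where it started.
- **Right crate:** the beetle stamp was clearly visible in the scene camera picture. It was lowered under control most of the way and came back upright about 4 mm and 1.5° from its start before the push.
- **Dispatch line:** the stamped crate's near edge is at x ≈ 412 mm. The tape's middle there is at about 413 mm, and the tape is 30 mm wide. The crate and tape angles agree to within about 0.5°, so the whole edge lies on the tape.
- **Disagreement:** in the last top view the arm hid the right end of that crate. That view measured it as shorter, with a yaw of 1.2°, against 0.5° from the unobstructed scene view. Either reading keeps the edge on the tape.
- **Bystanders:** the jars, dish, counter and the red and purple crates look unmoved in the final pictures. I compared them by eye only and did not re-measure them.

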